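# Make up the doming kit and the soldering kit

## Robot

A 6-joint arm with a two-finger parallel gripper is mounted at the origin on a cart in front of the work surface, level with it; the furniture and walls round the work are solid. World frame = base frame: x ahead of the robot, y to its left, z up, the work surface at z = 0. Lengths are in m, angles in rad, forces in N, time in s.
With the tool pointing down it reaches from about 0.25 to 0.775 m from the base axis. Payload 4 kg.
Tool frame: the origin (TCP) lies between the finger pads; the fingertips stand 14 mm ahead of it and the grasp point (between the pads) lies 5 mm behind it (robot.tips_ahead is the distance from the TCP to the fingertips, in m); z points along the fingers, y is the direction in which the jaws open and shut (so a half turn about z gives the same grasp; the last joint's range is limited). The gripper opens to 94 mm and grips with 3 to 60 N. Pads are 16 mm wide; open, the fingers measure 119 mm over their backs; the gripper's body (75 mm by 177 mm) begins 78 mm behind the grasp point.
Start: joints at [1.152, 0.087, 1.371, -0, 1.684, -0.103], TCP at [0.171, 0.523, 0.22] pointing down, gripper open.
Joint ranges: [-3.1, 3.1], [-0.76, 2.03], [0.27, 2.55], [-1.08, 4.22], [0.17, 2.65], [-2.57, 2.57]. Speed limits (rad/s): [2.79, 2.79, 3.14, 3.14, 3.14, 3.14].

## Interface

Orientations are given as [roll, pitch, yaw] about the fixed x, y, z axes, in that order (R = Rz(yaw) Ry(pitch) Rx(roll)).
In Python, from bench import robot, optics, job gives the robot as it stands.
- The arm moves only by the tool apply_moves, never from a script. Its argument "moves" is a list of rows, each a list of 3 entries, a list of its own where there are three numbers: the shift along the tool's x, y, z in cm, then the turn, a rotation vector about the tool's x, y, z in rad, then the opening, from 0 (shut) to 1 (fully open). In form: [[[tx, ty, tz], [rx, ry, rz], grip], ...]. A call has exactly 10 rows; each row is the pose to reach, as a shift and turn from the pose commanded when the call began, along the tool's axes at that moment; what a row does not reach only later rows make up. A row lasts 1/12 s, in which the tool goes at most 41.7 mm and 7.16 degrees, less where a joint would pass 70% of its speed; a pose out of reach is approached as far as the arm can. A call with a gripper value outside its range is refused whole. The fingers move at their own pace and stop on an object; the grip force is fixed at half the most. Time passes only in rows, so rows that repeat a pose let the fingers close, or fill a call up. It gives the time, the measured TCP pose, the force and the opening at its end, in the units of the state.
- robot.get_obs(): the state, without advancing time (a new reading comes with each control period).
- optics.snapshot(name): name is "scene" or "top" or "wrist"; returns the picture (384x512x3 uint8, red, green, blue); there is no depth.
- optics.get_calibration(name): a dict with "fx", "fy", "cx", "cy" (pixels), "k1" (the pictures are not rectified: a ray, as slopes to the right and down, at radius r is drawn at 1 + k1 r^2 times it, then the intrinsics apply), "rvec" (rotation vector, rad) and "tvec" (3), from world to camera coordinates, as OpenCV has them. Camera axes: x right, y down, z forward; pixel columns grow to the right and rows downward; lengths in m; the calibration is good to about 2 mm. A picture is of the moment at which its call begins: read the wrist's pose just before it. get_calibration takes no time and is no camera call; for the wrist camera it gives the pose at the moment of the call.
- job.close_job(): hands the job in, once; it reports no verdict.
The state is a dict: "time": time; "joint_positions": joint angles; "qvel": joint speeds; "joint_torque": joint torques, N m; "tool_pos": TCP position; "ee_rot": TCP orientation; "wrist_force": force on the tool from outside, world axes, zero at the start; "wrist_torque": the same for the moment, N m; "width": finger opening in m.
Only numpy, scipy, OpenCV 4.12 (cv2) and the standard library are available. Lean on these libraries where they do the work, as an engineer would, in place of code of your own. Each camera call takes 0.05 s, during which the arm holds its last target.

## Task

Make up two kits from the stock on the bench. Doming kit, in the blue tray: lay the flat steel block squarely in the square outline, stand the doming block upright in the middle of the steel block, and lay the bright steel punch in the bar outline; soldering kit, in the orange tray: stand the red-lidded jar of the stock (not the one far left beside the drawers) upright in the ring outline and lay the green lighter in the bar outline. Place punch and lighter along their outlines, with either end first, and leave the grey-lidded jar and the dark punch where they are.

Things in the scene. Friction and masses are not known exactly. Their poses are not given: they have to be found in the camera images.
- doming_tray: blue tray with a low rim. It is fixed to the bench; 140 mm along its x, 240 mm along its y, origin at the centre of its underside, z up. Its floor is 6 mm above the bench, and a rim 5 mm wide runs round it, 10 mm above the bench (4 mm above the floor). White outlines are painted on the floor: a square of 80 mm centred at tray x 0, y +55 mm (for the steel block), and a bar 86 mm along tray x by 28 mm along tray y, centred at x 0, y -60 mm (for the bright punch).
- soldering_tray: orange tray with a low rim. It is fixed to the bench; 140 mm along its x, 240 mm along its y, origin at the centre of its underside, z up. Its floor is 6 mm above the bench, and a rim 5 mm wide runs round it, 10 mm above the bench (4 mm above the floor). White outlines are painted on the floor: a ring of 74 mm diameter centred at tray x 0, y +55 mm (for the red-lidded jar), and a bar 94 mm along tray x by 44 mm along tray y, centred at x 0, y -55 mm (for the lighter).
- steel_block: flat polished steel bench block, 64 x 64 x 20 mm, about 0.6 kg, lying flat; origin at the centre of its underside, x and y parallel to its sides, z up
- doming_block: steel cube with round hollows in its faces, 42 x 42 x 42 mm, about 0.5 kg; origin at the centre of its underside, x and y parallel to its sides, z up
- bright_punch: dapping punch of light bright steel, a rod 68 mm long (along its y) and 12 mm thick, lying flat; origin at the middle of its underside as it lies at the start
- red_lid_jar: small glass jar with a red lid, standing between or behind the trays (a similar jar far left beside the wooden drawers is fixed and not meant); 53 mm diameter, 64 mm high with the lid, which stays on; origin at the centre of its underside, z up
- lighter: green gas lighter with a grey end, lying flat: 76 mm long (along its y), 25 mm wide, 13 mm high; origin at the middle of its underside, z up
- grey_lid_jar: small glass jar of blue beads with a grey lid, 49 mm diameter, 57 mm high; loose, belongs to no kit; origin at the centre of its underside
- dark_punch: dapping punch of dark, nearly black steel, 68 mm long (along its y), 13 mm thick, lying flat; loose, belongs to no kit; origin at the middle of its underside
Mind the look-alikes: they are no part of the job. Of the things like the red_lid_jar, leave any that is purple; of the rest the smaller one is meant. Leave any purple look-alike of the doming_block alone.

How it is judged:
At the end, for the whole second after the job is handed in: In tray x and y: steel block within 12 mm of its outline centre, 0.2 rad of square; doming block within 12 mm of the steel block centre; punch 15 mm and 0.3 rad; jar 13 mm; lighter 14 mm and 0.25 rad. Each on its tray floor (doming block on the steel block), upright or flat, at rest (x of steel_block in the frame of doming_tray between -0.012 and 0.012 m and y of steel_block in the frame of doming_tray between 0.043 and 0.067 m and z of steel_block in the frame of doming_tray between 0.002 and 0.01 m and linear speed of each of steel_block, doming_block, bright_punch, red_lid_jar, lighter below 0.01 m/s and angle between each of steel_block, doming_block, red_lid_jar, lighter's own z axis and vertical below 0.1 rad and (angle between the x axis of steel_block and the x axis of doming_tray, either way round below 0.2 rad or angle between the x axis of steel_block and the y axis of doming_tray, either way round below 0.2 rad) and x of doming_block in the frame of steel_block between -0.012 and 0.012 m and y of doming_block in the frame of steel_block between -0.012 and 0.012 m and z of doming_block in the frame of steel_block between 0.016 and 0.024 m and x of bright_punch in the frame of doming_tray between -0.015 and 0.015 m and y of bright_punch in the frame of doming_tray between -0.075 and -0.045 m and z of bright_punch in the frame of doming_tray between 0 and 0.024 m and angle between the y axis of bright_punch and the x axis of doming_tray, either way round below 0.3 rad and x of red_lid_jar in the frame of soldering_tray between -0.013 and 0.013 m and y of red_lid_jar in the frame of soldering_tray between 0.042 and 0.068 m and z of red_lid_jar in the frame of soldering_tray between 0.002 and 0.01 m and x of lighter in the frame of soldering_tray between -0.014 and 0.014 m and y of lighter in the frame of soldering_tray between -0.069 and -0.041 m and z of lighter in the frame of soldering_tray between 0.002 and 0.01 m and angle between the y axis of lighter and the x axis of soldering_tray, either way round below 0.25 rad); the robot touches nothing.
It fails at once if the grey-lidded jar is moved more than 30 mm (distance of grey_lid_jar from where it was at the start of the episode above 0.03 m).
It fails at once if the dark punch is moved more than 30 mm (distance of dark_punch from where it was at the start of the episode above 0.03 m).
It also fails if it takes over 128 s, if anything falls off the work surface, if the arm or the gripper's body presses on something with over 40 N, if the wrist force passes 120 N, or if a joint passes its speed limit or range.

## Working session

There is one attempt and no reset: what is moved stays moved. The work goes in short steps, Python scripts to look and compute and a tool call to move; the robot and the scene stay as the last step left them, time stands still between calls to the robot, and variables do not carry over. Pictures are saved under pics/ and viewed, and the job is handed in when it is done.

Besides the shell and the picture viewer there is one more tool, called after ">>>" as name([rows], argument=value, ...), one row to a line, values as JSON. apply_moves: Moves the arm, as the interface text tells. Its arguments: {"type":"object","properties":{"moves":{"type":"array"}},"required":["moves"]}

```bash
ls; mkdir -p pics; python3 - <<'E'
from bench import robot, optics, job
import cv2
print(robot.get_obs())
for n in ["scene","top","wrist"]:
    print(n,optics.get_calibration(n))
    cv2.imwrite(f"pics/{n}0.png",optics.snapshot(n)[:,:,::-1])
E
```

```text
pics
{'time': 0.0, 'joint_positions': array([ 1.15192825e+00,  8.79488789e-02,  1.37220634e+00, -1.58411556e-05,
        1.68360736e+00, -1.03094595e-01]), 'qvel': array([-3.91596272e-04, -5.28653255e-05,  1.34465876e-03, -1.18610443e-03,
       -1.00466090e-03, -1.21736637e-03]), 'joint_torque': array([ 9.43650703e-04, -3.40191472e+01, -3.02423179e+01,  7.19784549e-02,
        3.29534907e-02, -1.76598269e-04]), 'tool_pos': array([0.1706027 , 0.52233801, 0.21833181]), 'ee_rot': array([-3.13943263e+00, -2.07650568e-04,  2.82581718e+00]), 'wrist_force': array([-0.17505101, -0.02946879, -0.13000719]), 'wrist_torque': array([ 0.02539635,  0.01633503, -0.02343434]), 'width': 0.09361988982710492}
scene {'fx': 430.3133691269202, 'fy': 430.3133691269202, 'cx': 258.87665431159, 'cy': 191.41885542024298, 'k1': -0.13071752590877875, 'rvec': array([ 2.11146473, -0.68255059,  0.35935499]), 'tvec': array([-0.42654584,  0.17242009,  1.11279813])}
top {'fx': 393.4723929476102, 'fy': 393.4723929476102, 'cx': 250.72008599763097, 'cy': 190.59125599702125, 'k1': -0.06623270712995023, 'rvec': array([ 2.17627853, -2.22993293,  0.10205017]), 'tvec': array([-0.04568642,  0.52397864,  1.1698769 ])}
wrist {'fx': 294.52193143599203, 'fy': 294.52193143599203, 'cx': 254.6328967621483, 'cy': 191.99716948560962, 'k1': -0.03839668842616257, 'rvec': array([-2.35892377, -1.70980269, -0.23070659]), 'tvec': array([-0.55046349, -0.02783152,  0.39130825])}
```

View pics/scene0.png

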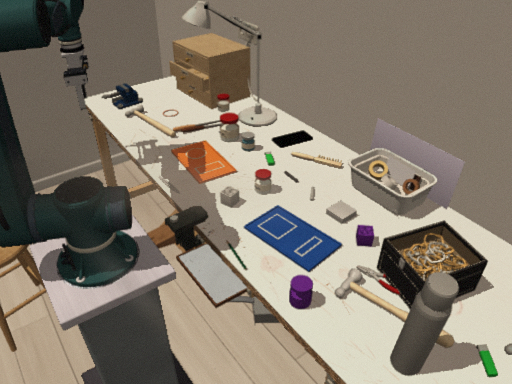

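View pics/top0.png

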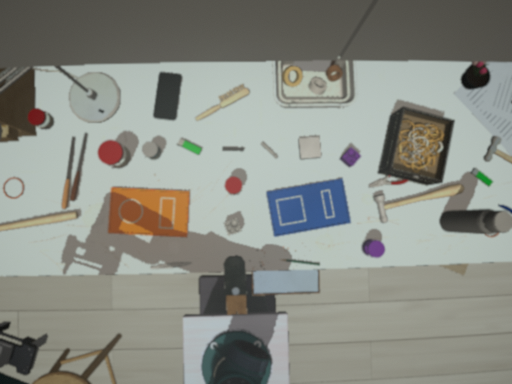

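View pics/wrist0.png

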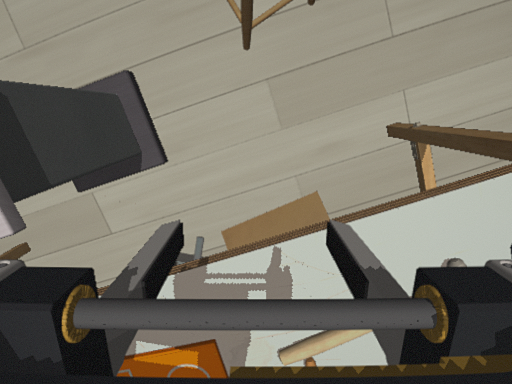

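```bash
cat > h.py <<'E'
import numpy as np, cv2
from bench import robot, optics, job
def ray(cal,px):
    px=np.atleast_2d(np.array(px,float))
    d=(px-[cal['cx'],cal['cy']])/[cal['fx'],cal['fy']]
    s=d.copy()
    for _ in range(20): s=d/(1+cal['k1']*(s**2).sum(1,keepdims=True))
    R=cv2.Rodrigues(np.array(cal['rvec'],float))[0]
    c=-R.T@cal['tvec']
    return c,np.c_[s,np.ones(len(s))]@R
def plane(cal,px,z):
    c,v=ray(cal,px)
    return c+v*((z-c[2])/v[:,2])[:,None]
def proj(cal,P):
    P=np.atleast_2d(np.array(P,float));R=cv2.Rodrigues(np.array(cal['rvec'],float))[0]
    q=P@R.T+cal['tvec'];s=q[:,:2]/q[:,2:];s=s*(1+cal['k1']*(s**2).sum(1,keepdims=True))
    return s*[cal['fx'],cal['fy']]+[cal['cx'],cal['cy']]
def comps(mask,amin=15):
    n,l,st,ce=cv2.connectedComponentsWithStats(mask.astype(np.uint8))
    return [(i,l==i,st[i]) for i in range(1,n) if st[i][4]>=amin]
def rect(cal,m,z):
    """min area rect in world plane z of blob m"""
    cs,_=cv2.findContours(m.astype(np.uint8),cv2.RETR_EXTERNAL,cv2.CHAIN_APPROX_NONE)
    p=max(cs,key=len)[:,0].astype(float)
    w=plane(cal,p,z)[:,:2]
    (c,s,a)=cv2.minAreaRect((w*1000).astype(np.float32))
    return np.round(c,1),np.round(s,1),round(a,1)
E
python3 - <<'E'
from h import *
im=cv2.imread('pics/top0.png'); 
c=im[90:265,85:390]; cv2.imwrite('pics/topcrop.png',cv2.resize(c,None,fx=2.6,fy=2.6,interpolation=cv2.INTER_CUBIC))
im=cv2.imread('pics/scene0.png'); 
c=im[85:285,150:390]; cv2.imwrite('pics/scenecrop.png',cv2.resize(c,None,fx=3,fy=3,interpolation=cv2.INTER_CUBIC))
E
```

```text
(no output)
```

View pics/topcrop.png

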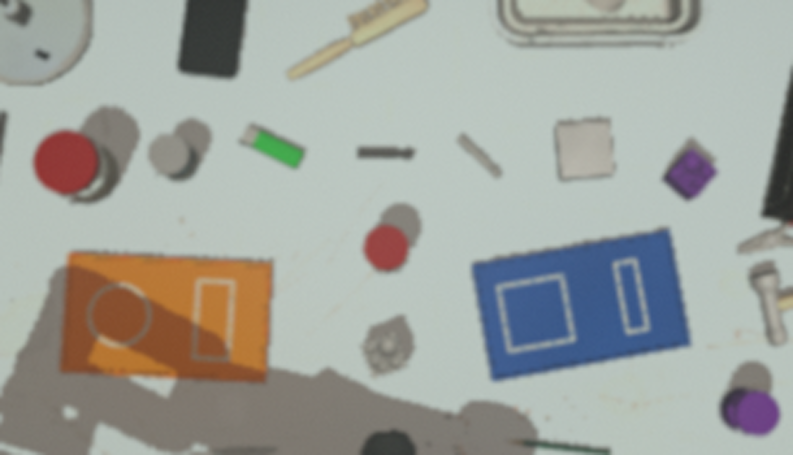

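View pics/scenecrop.png

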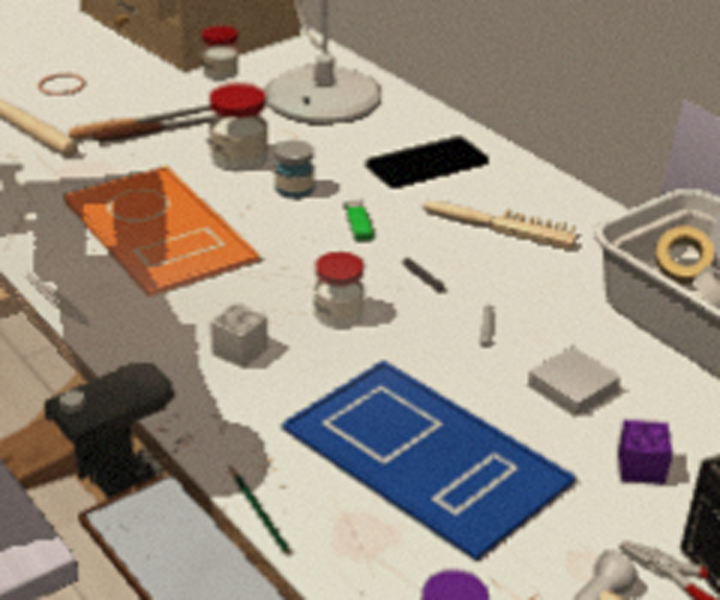

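```bash
python3 - <<'E'
from h import *
im=cv2.imread('pics/top0.png'); cal=optics.get_calibration('top')
hsv=cv2.cvtColor(im,cv2.COLOR_BGR2HSV); H,S,V=[hsv[:,:,i].astype(int) for i in range(3)]
win=np.zeros(H.shape,bool); win[100:262,85:392]=1
def rep(n,m,z,amin=15):
    for i,b,s in comps(m&win,amin): print(n,s,*rect(cal,b,z))
rep('blue',(H>100)&(H<120)&(S>110),.010,500)
rep('orange',(H>5)&(H<20)&(S>130),.010,500)
rep('red',((H<5)|(H>172))&(S>120),.064)
rep('green',(H>45)&(H<75)&(S>120),.013)
print(hsv[130,330],hsv[155,310],hsv[225,234],hsv[149,270],hsv[149,233],hsv[145,182],hsv[150,150])
E
```

```text
blue [ 268  180   81   55 2147] [ 469.8 -232.6] [133.1 231.5] 8.6
orange [ 109  188   80   48 2484] [467.  251.2] [235.  136.1] 85.7
red [ 99 141  23  23 419] [642.1 350.3] [64.6 65.1] 90.0
red [226 178  15  15 180] [537.2  -6.1] [40.6 40.7] 88.7
green [183 142  18  11  99] [660.1 118.4] [52.  17.8] 62.0
[ 72  13 196] [ 27  16 180] [ 27  18 126] [ 33  16 141] [39 18 97] [ 59  72 152] [ 24  18 145]
```

```bash
python3 - <<'E'
from h import *
im=cv2.imread('pics/top0.png')
V=cv2.cvtColor(im,cv2.COLOR_BGR2HSV)
a=lambda x,y,r:[cv2.resize(im[y-r:y+r,x-r:x+r],(260,260),interpolation=cv2.INTER_NEAREST)]
cv2.imwrite('pics/tiles.png',np.vstack([np.hstack(a(310,147,18)+a(234,223,18)+a(270,149,18)),np.hstack(a(190,146,18)+a(233,149,18)+a(234,185,18))]))
E
```

```text
(no output)
```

View pics/tiles.png

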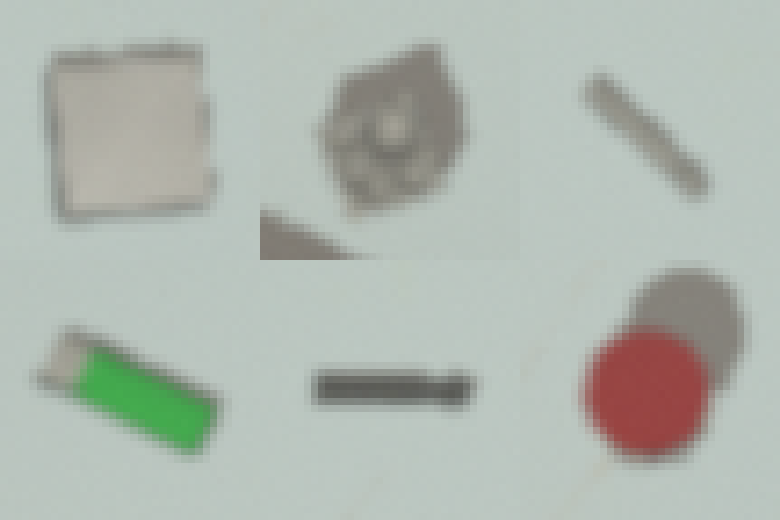

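```bash
cat >> h.py <<'E'
from scipy.spatial.transform import Rotation as Ro
def Rt(): o=robot.get_obs(); return np.array(o['tool_pos']),Ro.from_euler('xyz',o['ee_rot'])
def go(p,yaw,ref=None):
    """print shift (cm) and turn (tool axes) to reach TCP p, pointing down with given yaw."""
    t,R=Rt()
    if ref is not None: t=np.array(ref[0]);R=Ro.from_euler('xyz',ref[1])
    best=None
    for k in (-1,0,1):
        G=Ro.from_euler('xyz',[np.pi,0,yaw+k*np.pi])
        rv=(R.inv()*G).as_rotvec()
        if best is None or np.linalg.norm(rv)<np.linalg.norm(best): best=rv
    print('shift cm',np.round(R.inv().apply(np.array(p)-t)*100,2),'turn',np.round(best,3))
E
python3 - <<'E'
from h import *
t,R=Rt(); cal=optics.get_calibration('wrist')
Rc=cv2.Rodrigues(np.array(cal['rvec']))[0]; c=-Rc.T@cal['tvec']
print('cam in tool',R.inv().apply(c-t),'axes in tool (x,y,z cam rows)\n',R.inv().apply(Rc))
print('tool axes',R.as_matrix().round(3))
# doming block, steel block, punches: darker than bench
im=cv2.imread('pics/top0.png').astype(int); cal=optics.get_calibration('top')
g=im.mean(2)
def one(n,x,y,r,z,th):
    m=np.zeros(g.shape,bool); m[y-r:y+r,x-r:x+r]=g[y-r:y+r,x-r:x+r]<th
    for i,b,s in comps(m,25): print(n,s,*rect(cal,b,z))
one('steel',310,147,15,.02,186)
one('bright',270,149,12,.008,172)
one('dark',233,149,15,.008,165)
one('lighter',190,146,15,.013,160)
one('greyjar',150,149,11,.057,170)
print('grey jar, red jar approx', plane(cal,[[150,149.5]],.057),plane(cal,[[233.5,185]],.064))
# scene cross-check: expected lid centers project
sc=optics.get_calibration('scene')
for nm,P in dict(red=[.537,-.006,.064],steel=[.65,-.18,.02],tray=[.47,-.2326,.01],lt=[.66,.118,.013]).items(): print(nm,proj(sc,P).round(1))
E
```

```text
cam in tool [ 0.07711044  0.00113861 -0.16545555] axes in tool (x,y,z cam rows)
 [[-7.38132223e-04  9.99999421e-01 -7.82916167e-04]
 [-9.63730428e-01 -9.20302575e-04 -2.66876031e-01]
 [-2.66876597e-01  5.57530335e-04  9.63730549e-01]]
tool axes [[-0.951  0.311 -0.001]
 [ 0.311  0.951 -0.002]
 [ 0.    -0.002 -1.   ]]
steel [297 134  26  27 615] [ 652.4 -240.4] [78.7 75.2] 3.3
bright [261 141  17  18 106] [ 648.7 -118.3] [67.4 15. ] 46.1
dark [222 146  23   6 111] [653.6  -7.8] [67.3 15.5] 88.8
lighter [177 138  26  17 234] [664.2 123.1] [75.1 28.7] 62.0
greyjar [142 138  19  22 342] [650.5 231.9] [52.9 62.4] 89.6
grey jar, red jar approx [[0.64770206 0.23479112 0.057     ]] [[ 0.53716933 -0.00752965  0.064     ]]
red [[262.6 172.4]]
steel [[326.7 198.5]]
tray [[291.7 233.5]]
lt [[269.7 157.5]]
```

```bash
python3 - <<'E'
from h import *
go([.60,-.20,.25],np.pi/2+.1)
E
```

```text
shift cm [-63.25 -55.34  -3.06] turn [-2.000e-03  1.000e-03  1.155e+00]
```

>>> apply_moves([
  [[-63.2,-55.3,-3],[0,0,1.155],1],
  [[-63.2,-55.3,-3],[0,0,1.155],1],
  [[-63.2,-55.3,-3],[0,0,1.155],1],
  [[-63.2,-55.3,-3],[0,0,1.155],1],
  [[-63.2,-55.3,-3],[0,0,1.155],1],
  [[-63.2,-55.3,-3],[0,0,1.155],1],
  [[-63.2,-55.3,-3],[0,0,1.155],1],
  [[-63.2,-55.3,-3],[0,0,1.155],1],
  [[-63.2,-55.3,-3],[0,0,1.155],1],
  [[-63.2,-55.3,-3],[0,0,1.155],1],
])

```text
time: 0.98
tool_pos: [0.3839, 0.1629, 0.2344]
ee_rot: [3.141, -0.0, 1.666]
wrist_force: [-0.2, 0.7, -0.2]
width: 0.0939
```

```bash
python3 - <<'E'
from h import *
go([.60,-.20,.25],np.pi/2+.1)
E
```

```text
shift cm [-38.19  18.05  -1.57] turn [ 0.    -0.    -0.004]
```

>>> apply_moves([
  [[-38.2,18,-1.6],[0,0,0],1],
  [[-38.2,18,-1.6],[0,0,0],1],
  [[-38.2,18,-1.6],[0,0,0],1],
  [[-38.2,18,-1.6],[0,0,0],1],
  [[-38.2,18,-1.6],[0,0,0],1],
  [[-38.2,18,-1.6],[0,0,0],1],
  [[-38.2,18,-1.6],[0,0,0],1],
  [[-38.2,18,-1.6],[0,0,0],1],
  [[-38.2,18,-1.6],[0,0,0],1],
  [[-38.2,18,-1.6],[0,0,0],1],
])

```text
time: 1.82
tool_pos: [0.5983, -0.1942, 0.2495]
ee_rot: [-3.141, -0.001, 1.67]
wrist_force: [1.4, 0.2, 0.0]
width: 0.0942
```

```bash
cat >> h.py <<'E'
def snap(n,cam='wrist'):
    cal=optics.get_calibration(cam); im=optics.snapshot(cam)[:,:,::-1].copy()
    cv2.imwrite(f'pics/{n}.png',im); np.save(f'pics/{n}.npy',np.array([cal],dtype=object),allow_pickle=True); return im,cal
def load(n): return cv2.imread(f'pics/{n}.png'),np.load(f'pics/{n}.npy',allow_pickle=True)[0]
E
python3 - <<'E'
from h import *
print(Rt()[0]); snap('w1'); go([.652,-.24,.2],np.pi/2+.1)
E
```

```text
[ 0.59825721 -0.19415085  0.24951091]
shift cm [-4.31  4.74  4.62] turn [-0.002  0.004 -0.006]
```

View pics/w1.png

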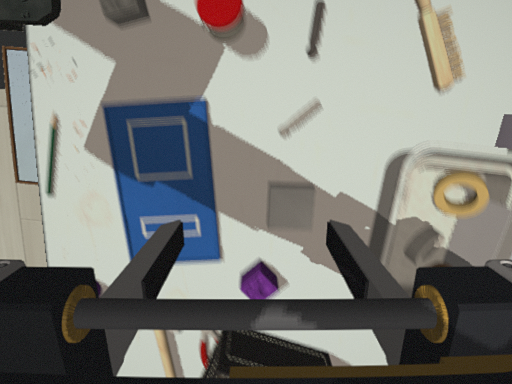

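```bash
python3 - <<'E'
from h import *
im,cal=load('w1')
hsv=cv2.cvtColor(im,cv2.COLOR_BGR2HSV); H,S,V=[hsv[:,:,i].astype(int) for i in range(3)]
m=(H>100)&(H<125)&(S>90); m[:, :95]=0; m[:,225:]=0; m=cv2.morphologyEx(m.astype(np.uint8),cv2.MORPH_CLOSE,np.ones((9,9)))>0
for i,b,s in comps(m,800): print('blue',s,*rect(cal,b,.008))
wm=(S<80)&(V>70); 
reg=np.zeros_like(wm); reg[110:188,120:198]=1
for i,b,s in comps(wm&reg,60): print('sq',s,*rect(cal,b,.006))
reg[:]=0; reg[208:242,132:208]=1
for i,b,s in comps(wm&reg,60): print('bar',s,*rect(cal,b,.006))
reg[:]=0; reg[92:145,268:330]=1
for i,b,s in comps((im.mean(2)<160)&reg,60): print('punch',s,*rect(cal,b,.006))
c1=im[165:245,250:335]; c1=cv2.normalize(c1,None,0,255,cv2.NORM_MINMAX); c2=im[85:165,265:350]
cv2.imwrite('pics/w1c.png',np.hstack([cv2.resize(c,(380,400),interpolation=cv2.INTER_NEAREST) for c in (c1,c2)]))
E
```

```text
blue [  104   100   116   161 13191] [ 473.5 -233.5] [138.2 233.4] 8.7
sq [ 126  116   67   66 1367] [ 465.  -179.8] [83. 88.] 8.9
bar [140 214  61  28 672] [ 482.3 -294.9] [88.7 39.2] 10.4
punch [279 102  42  35 307] [ 654.1 -121.4] [66.  12.1] 43.4
```

View pics/w1c.png

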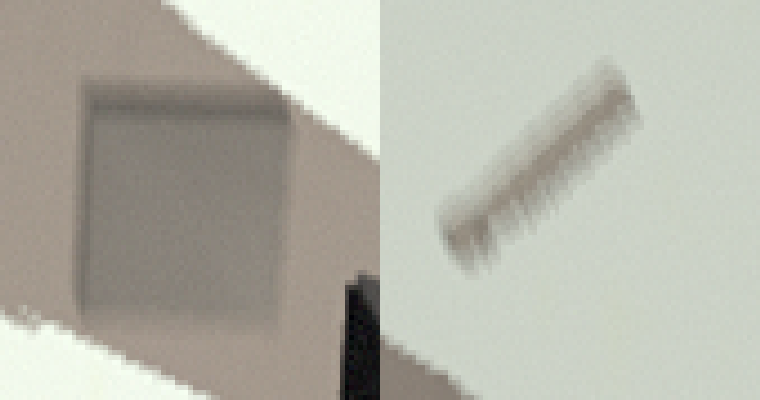

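>>> apply_moves([
  [[-4.3,4.7,4.6],[0,0,0],1],
  [[-4.3,4.7,4.6],[0,0,0],1],
  [[-4.3,4.7,4.6],[0,0,0],1],
  [[-4.3,4.7,4.6],[0,0,0],1],
  [[-4.3,4.7,4.6],[0,0,0],1],
  [[-4.3,4.7,4.6],[0,0,0],1],
  [[-4.3,4.7,4.6],[0,0,0],1],
  [[-4.3,4.7,4.6],[0,0,0],1],
  [[-4.3,4.7,4.6],[0,0,0],1],
  [[-4.3,4.7,4.6],[0,0,0],1],
])

```text
time: 2.7
tool_pos: [0.6487, -0.23, 0.2055]
ee_rot: [3.14, 0.001, 1.671]
wrist_force: [-0.5, 0.5, 0.2]
width: 0.0939
```

```bash
python3 - <<'E'
from h import *
print(Rt()[0]); im,cal=snap('w2')
c=im[40:260,150:400]; cv2.imwrite('pics/w2c.png',cv2.resize(c,None,fx=2.6,fy=2.6,interpolation=cv2.INTER_NEAREST))
E
```

```text
[ 0.64872788 -0.22996738  0.20553298]
```

View pics/w2c.png

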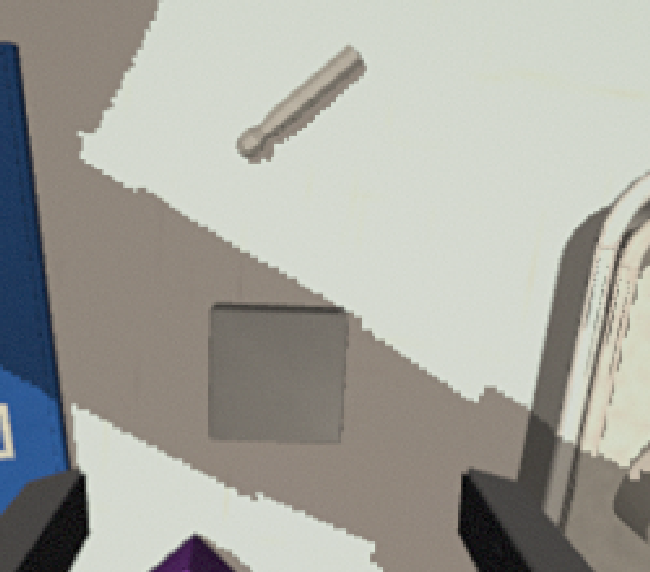

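```bash
python3 - <<'E'
from h import *
print(Rt()[0],robot.get_obs()['qvel'].round(3)); im,cal=load('w2')
q=np.array([(212,308),(346,314),(341,443),(208,439)])/2.6+[150,40]
w=plane(cal,q,.02); print(w.round(4), w.mean(0)); 
for i in range(4):
    d=w[(i+1)%4]-w[i]; print(np.hypot(*d[:2]),np.degrees(np.arctan2(d[1],d[0]))%90)
p=np.array([(245,147),(357,58)])/2.6+[150,40]; w=plane(cal,p,.006); print('punch',w.round(4),w.mean(0)); d=w[1]-w[0]; print(np.hypot(*d[:2]),np.degrees(np.arctan2(d[1],d[0])))
E
```

```text
[ 0.6487229  -0.23003011  0.20507598] [-0.002  0.012  0.001 -0.    -0.    -0.002]
[[ 0.6202 -0.2096  0.02  ]
 [ 0.6821 -0.2062  0.02  ]
 [ 0.6875 -0.269   0.02  ]
 [ 0.6233 -0.2733  0.02  ]] [ 0.65326666 -0.23950875  0.02      ]
0.061949613026722694 3.1078513558400727
0.06297830291193408 4.9718352511858654
0.06436935201979703 3.8464101501477614
0.06377574437930336 2.7791259224323426
punch [[ 0.6284 -0.1367  0.006 ]
 [ 0.6744 -0.0939  0.006 ]] [ 0.65140453 -0.1153253   0.006     ]
0.06284484401550718 42.94391927069554
```

```bash
python3 - <<'E'
from h import *
go([.6533,-.2397,.017],np.pi/2+.063)
E
```

```text
shift cm [-1.    0.34 18.81] turn [0.001 0.001 0.037]
```

>>> apply_moves([
  [[-1,0.3,3],[0,0,0.037],1],
  [[-1,0.3,6],[0,0,0.037],1],
  [[-1,0.3,10],[0,0,0.037],1],
  [[-1,0.3,13],[0,0,0.037],1],
  [[-1,0.3,15],[0,0,0.037],1],
  [[-1,0.3,15.5],[0,0,0.037],1],
  [[-1,0.3,15.5],[0,0,0.037],1],
  [[-1,0.3,15.5],[0,0,0.037],1],
  [[-1,0.3,15.5],[0,0,0.037],1],
  [[-1,0.3,15.5],[0,0,0.037],1],
])

```text
time: 3.58
tool_pos: [0.6543, -0.2406, 0.0522]
ee_rot: [3.137, 0.002, 1.634]
wrist_force: [-0.2, -0.3, 0.3]
width: 0.0938
```

```bash
python3 - <<'E'
from h import *
go([.6533,-.2397,.017],np.pi/2+.063)
snap('w3')
E
```

```text
shift cm [ 0.11 -0.11  3.52] turn [0.004 0.002 0.   ]
```

View pics/w3.png

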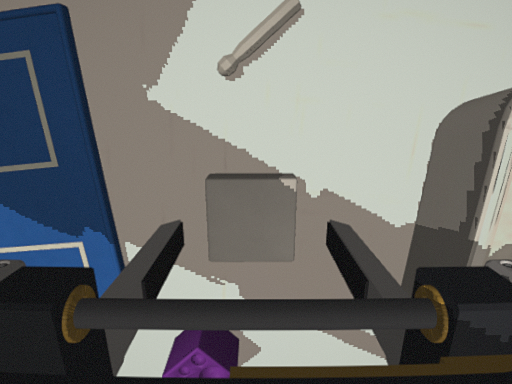

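>>> apply_moves([
  [[0.1,-0.1,2],[0,0,0],1],
  [[0.1,-0.1,3],[0,0,0],1],
  [[0.1,-0.1,3.5],[0,0,0],1],
  [[0.1,-0.1,3.5],[0,0,0],1],
  [[0.1,-0.1,3.5],[0,0,0],0],
  [[0.1,-0.1,3.5],[0,0,0],0],
  [[0.1,-0.1,3.5],[0,0,0],0],
  [[0.1,-0.1,3.5],[0,0,0],0],
  [[0.1,-0.1,3.5],[0,0,0],0],
  [[0.1,-0.1,3.5],[0,0,0],0],
])

```text
time: 4.47
tool_pos: [0.6518, -0.2391, 0.0144]
ee_rot: [3.141, 0.0, 1.634]
wrist_force: [-0.6, 0.2, 1.7]
width: 0.0638
```

```bash
python3 - <<'E'
from h import *
# tray: center, yaw
c=np.array([.4715,-.233]); a=np.radians(8.7)
R2=np.array([[np.cos(a),-np.sin(a)],[np.sin(a),np.cos(a)]])
print(c+R2@[0,.055],c+R2@[0,-.06])
t=c+R2@[0,.055]
go([*t,.07],np.pi/2+a); go([*t,.025],np.pi/2+a)
E
```

```text
[ 0.46318065 -0.17863284] [ 0.48057565 -0.29230963]
shift cm [  7.22 -18.44  -5.57] turn [ 0.     0.    -0.089]
shift cm [  7.22 -18.44  -1.07] turn [ 0.     0.    -0.089]
```

>>> apply_moves([
  [[0,0,-2.5],[0,0,0],0],
  [[0,0,-6],[0,0,0],0],
  [[1,-3,-6.5],[0,0,-0.089],0],
  [[2,-6,-6.5],[0,0,-0.089],0],
  [[3.3,-9,-6.5],[0,0,-0.089],0],
  [[5,-12,-6.5],[0,0,-0.089],0],
  [[6,-14,-6.5],[0,0,-0.089],0],
  [[6,-14,-6.5],[0,0,-0.089],0],
  [[6,-14,-6.5],[0,0,-0.089],0],
  [[6,-14,-6.5],[0,0,-0.089],0],
])

```text
time: 5.3
tool_pos: [0.5082, -0.1879, 0.0781]
ee_rot: [-3.141, -0.001, 1.723]
wrist_force: [0.4, 1.3, -5.6]
width: 0.0639
```

```bash
python3 - <<'E'
from h import *
print(Rt()[0],robot.get_obs()['width']);snap('w4')
E
```

```text
[ 0.5081645  -0.18786299  0.07810424] 0.06393519424740023
```

View pics/w4.png

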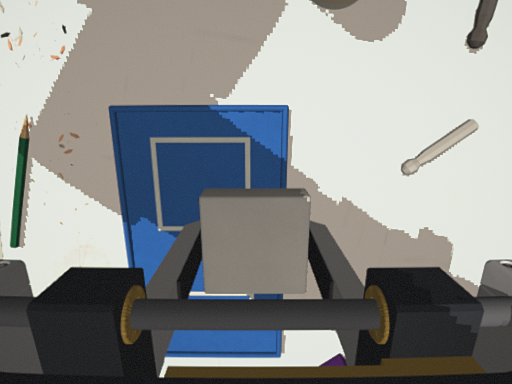

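```bash
python3 - <<'E'
from h import *
im,cal=load('w4')
c=im[95:240,100:300]; cv2.imwrite('pics/w4c.png',cv2.resize(c,None,fx=4,fy=4,interpolation=cv2.INTER_NEAREST)[:600])
a=plane(cal,[(110.5,106.5),(289,106.5)],.010); b=plane(cal,[(151,138),(250,138)],.006)
for w,off in ((a,(.12-.055)),(b,.04)):
    d=w[1]-w[0]; L=np.hypot(*d[:2]); u=d[:2]/L; print(w.round(4),L,np.degrees(np.arctan2(u[1],u[0])), 'sq centre',w.mean(0)[:2]+off*np.array([u[1],-u[0]]))
E
```

```text
[[ 0.3869 -0.1231  0.01  ]
 [ 0.5228 -0.103   0.01  ]] 0.13739130038074215 8.424453409132472 sq centre [ 0.4643742  -0.17733161]
[[ 0.4184 -0.1432  0.006 ]
 [ 0.4968 -0.1314  0.006 ]] 0.07934316088846739 8.514154588358638 sq centre [ 0.46351655 -0.17686507]
```

View pics/w4c.png

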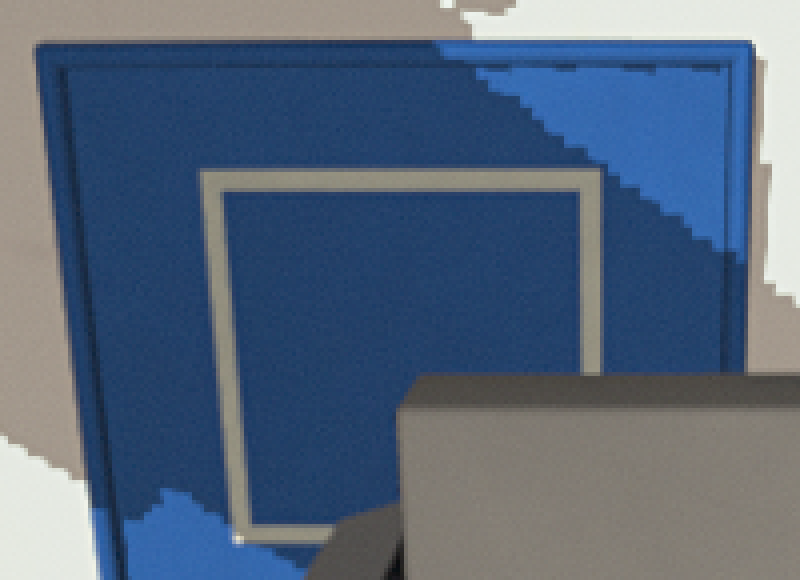

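```bash
python3 - <<'E'
from h import *
go([.4637,-.1775,.0213],np.pi/2+np.radians(8.5))
E
```

```text
shift cm [ 1.73 -4.29  5.72] turn [-0.    -0.     0.004]
```

>>> apply_moves([
  [[0.8,-2.2,0],[0,0,0.004],0],
  [[1.7,-4.3,0],[0,0,0.004],0],
  [[1.7,-4.3,1],[0,0,0.004],0],
  [[1.7,-4.3,2.5],[0,0,0.004],0],
  [[1.7,-4.3,4],[0,0,0.004],0],
  [[1.7,-4.3,4.7],[0,0,0.004],0],
  [[1.7,-4.3,5],[0,0,0.004],0],
  [[1.7,-4.3,5],[0,0,0.004],0],
  [[1.7,-4.3,5],[0,0,0.004],0],
  [[1.7,-4.3,5],[0,0,0.004],0],
])

```text
time: 6.18
tool_pos: [0.4642, -0.1781, 0.0301]
ee_rot: [3.14, 0.001, 1.719]
wrist_force: [-0.5, -0.2, -5.8]
width: 0.0633
```

```bash
python3 - <<'E'
from h import *
print(robot.get_obs()['wrist_force'],robot.get_obs()['width'])
go([.4637,-.1775,.0213],np.pi/2+np.radians(8.5))
E
```

```text
[-0.51723233 -0.20160345 -5.79773212] 0.06332248863504705
shift cm [ 0.07 -0.04  0.88] turn [ 0.002  0.001 -0.   ]
```

>>> apply_moves([
  [[0.1,0,0.5],[0,0,0],0],
  [[0.1,0,0.9],[0,0,0],0],
  [[0.1,0,0.9],[0,0,0],0],
  [[0.1,0,0.9],[0,0,0],0.85],
  [[0.1,0,0.9],[0,0,0],0.85],
  [[0.1,0,0.9],[0,0,0],0.85],
  [[0.1,0,0.9],[0,0,0],0.85],
  [[0.1,0,0],[0,0,0],0.85],
  [[0.1,0,-4],[0,0,0],0.85],
  [[0.1,0,-8],[0,0,0],0.85],
])

```text
time: 7.02
tool_pos: [0.4612, -0.1757, 0.1085]
ee_rot: [-3.137, -0.003, 1.719]
wrist_force: [1.3, -0.8, 0.9]
width: 0.0799
```

```bash
python3 - <<'E'
from h import *
snap('w5'); print(Rt()[0]); 
cal=optics.get_calibration('top'); print(plane(cal,[(234,223)],.042)); go([.42,-.02,.2],np.pi/2+.3)
E
```

```text
[ 0.46699642 -0.17863512  0.11980696]
[[ 0.42695691 -0.0061646   0.042     ]]
shift cm [16.32 -2.21 -8.18] turn [ 0.011  0.009 -0.152]
```

View pics/w5.png

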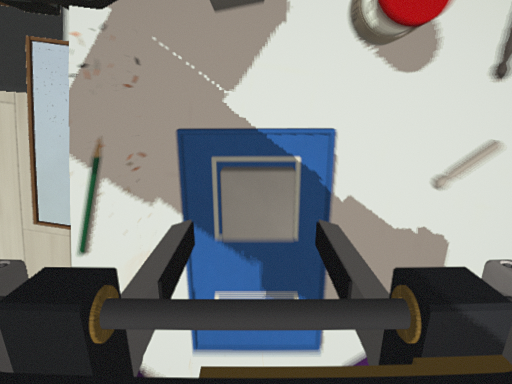

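>>> apply_moves([
  [[4,-0.5,-4],[0,0,0],1],
  [[8,-1,-8],[0,0,-0.1],1],
  [[12,-1.5,-8.2],[0,0,-0.15],1],
  [[16,-2.2,-8.2],[0,0,-0.15],1],
  [[16.5,-2.2,-8.2],[0,0,-0.15],1],
  [[16.5,-2.2,-8.2],[0,0,-0.15],1],
  [[16.5,-2.2,-8.2],[0,0,-0.15],1],
  [[16.5,-2.2,-8.2],[0,0,-0.15],1],
  [[16.5,-2.2,-8.2],[0,0,-0.15],1],
  [[16.5,-2.2,-8.2],[0,0,-0.15],1],
])

```text
time: 7.9
tool_pos: [0.417, -0.0177, 0.1907]
ee_rot: [-3.141, -0.0, 1.867]
wrist_force: [0.1, -0.8, -0.6]
width: 0.0942
```

```bash
python3 - <<'E'
from h import *
im,cal=snap('w6'); print(Rt()[0])
c=im[40:260,150:400]; cv2.imwrite('pics/w6c.png',cv2.resize(c,None,fx=2.6,fy=2.6,interpolation=cv2.INTER_NEAREST))
E
```

```text
[ 0.41700477 -0.01766318  0.19068094]
```

View pics/w6.png

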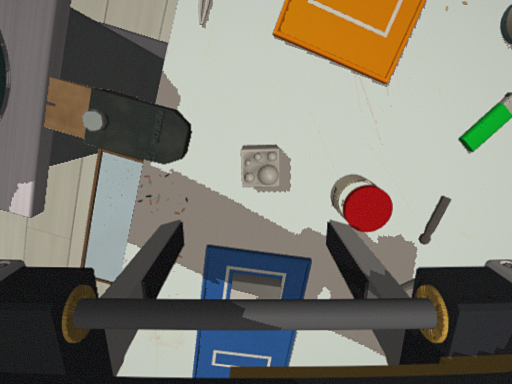

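View pics/w6c.png

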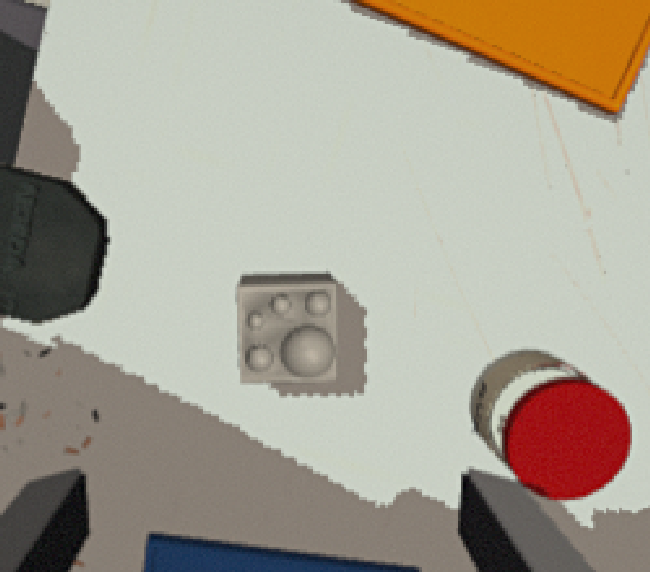

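```bash
python3 - <<'E'
from h import *
im,cal=load('w6')
q=np.array([(240,285),(336,285),(337,382),(241,382)])/2.6+[150,40]
w=plane(cal,q,.042); print(w.round(4), w.mean(0)); 
A=[]
for i in range(4):
    d=w[(i+1)%4]-w[i]; a=np.degrees(np.arctan2(d[1],d[0]))%90;A.append(a); print(np.hypot(*d[:2]),a)
c=w.mean(0); go([c[0],c[1],.025],np.pi/2+np.radians(np.mean(A)))
q=np.array([(567,438)])/2.6+[150,40];print('jar lid',plane(cal,q,.064))
E
```

```text
[[ 0.3943  0.0155  0.042 ]
 [ 0.432   0.0269  0.042 ]
 [ 0.4452 -0.012   0.042 ]
 [ 0.4062 -0.0238  0.042 ]] [0.41942146 0.001652   0.042     ]
0.03933641533739195 16.938983518116054
0.041063950451009794 18.758860322850012
0.040674673053302954 16.93014376101769
0.041036976751263984 16.891277134802905
shift cm [ 1.77  0.81 16.57] turn [-0.001 -0.    -0.007]
jar lid [[ 0.5380908  -0.00216373  0.064     ]]
```

```bash
python3 - <<'E'
from h import *
im,cal=load('w6'); im5,cal5=load('w5')
sc=optics.get_calibration('scene'); tp=optics.get_calibration('top')
for z in (0,.05,.1): print(z,plane(cal,[(190,140),(93,120)],z).round(3).tolist(),'scene knob',plane(sc,[(173,221)],z).round(3).tolist(),'top knob',plane(tp,[(236,285)],z).round(3).tolist(), plane(tp,[(235,257)],z).round(3))
E
```

```text
0 [[0.331, 0.003, 0.0], [0.214, -0.008, 0.0]] scene knob [[0.233, 0.017, 0.0]] top knob [[0.239, -0.007, 0.0]] [[ 0.323 -0.006  0.   ]]
0.05 [[0.34, 0.01, 0.05], [0.239, 0.002, 0.05]] scene knob [[0.21, -0.041, 0.05]] top knob [[0.248, -0.008, 0.05]] [[ 0.328 -0.007  0.05 ]]
0.1 [[0.349, 0.018, 0.1], [0.265, 0.011, 0.1]] scene knob [[0.187, -0.098, 0.1]] top knob [[0.256, -0.009, 0.1]] [[ 0.334 -0.008  0.1  ]]
```

>>> apply_moves([
  [[1.8,0.8,3],[0,0,0],0.8],
  [[1.8,0.8,7],[0,0,0],0.8],
  [[1.8,0.8,10],[0,0,0],0.8],
  [[1.8,0.8,12.5],[0,0,0],0.8],
  [[1.8,0.8,14.5],[0,0,0],0.8],
  [[1.8,0.8,16],[0,0,0],0.8],
  [[1.8,0.8,16.6],[0,0,0],0.8],
  [[1.8,0.8,16.7],[0,0,0],0.8],
  [[1.8,0.8,16.7],[0,0,0],0.8],
  [[1.8,0.8,16.7],[0,0,0],0.8],
])

```text
time: 8.78
tool_pos: [0.4203, 0.0025, 0.0252]
ee_rot: [3.14, 0.001, 1.868]
wrist_force: [0.3, 0.2, 1.4]
width: 0.0756
```

>>> apply_moves([
  [[0,0,0],[0,0,0],0],
  [[0,0,0],[0,0,0],0],
  [[0,0,0],[0,0,0],0],
  [[0,0,0],[0,0,0],0],
  [[0,0,0],[0,0,0],0],
  [[0,0,0],[0,0,0],0],
  [[0,0,-2],[0,0,0],0],
  [[0,0,-5],[0,0,0],0],
  [[0,0,-9],[0,0,0],0],
  [[0,0,-10],[0,0,0],0],
])

```text
time: 9.62
tool_pos: [0.4218, 0.0027, 0.1286]
ee_rot: [3.134, 0.003, 1.869]
wrist_force: [2.1, -0.3, -4.0]
width: 0.042
```

```bash
python3 - <<'E'
from h import *
snap('w7'); print(robot.get_obs()['width'])
go([.4637,-.1775,.12],np.pi/2+np.radians(8.5))
E
```

```text
0.04241042084251344
shift cm [-18.42  -1.34   0.93] turn [0.009 0.003 0.15 ]
```

View pics/w7.png

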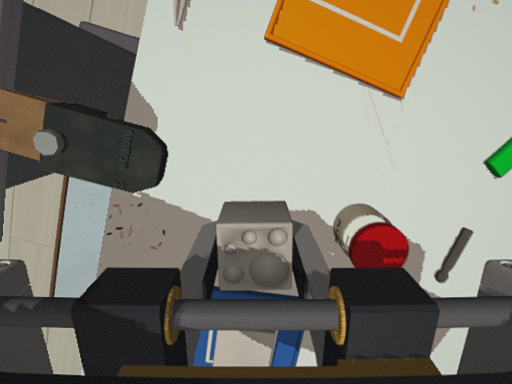

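>>> apply_moves([
  [[-4,-0.3,0.9],[0,0,0.05],0],
  [[-8,-0.6,0.9],[0,0,0.1],0],
  [[-11,-0.9,0.9],[0,0,0.15],0],
  [[-14,-1.1,0.9],[0,0,0.15],0],
  [[-16.5,-1.2,0.9],[0,0,0.15],0],
  [[-18,-1.3,0.9],[0,0,0.15],0],
  [[-18.4,-1.3,0.9],[0,0,0.15],0],
  [[-18.4,-1.3,0.9],[0,0,0.15],0],
  [[-18.4,-1.3,3.5],[0,0,0.15],0],
  [[-18.4,-1.3,6],[0,0,0.15],0],
])

```text
time: 10.5
tool_pos: [0.4619, -0.1759, 0.0646]
ee_rot: [3.138, 0.001, 1.72]
wrist_force: [0.6, -1.5, -5.9]
width: 0.0423
```

```bash
python3 - <<'E'
from h import *
snap('w8')
print(Rt()[0]);go([.4637,-.1775,.051],np.pi/2+np.radians(8.5))
E
```

```text
[ 0.45734731 -0.17347307  0.05750675]
shift cm [-0.5   0.57  0.64] turn [-0.007 -0.007  0.001]
```

View pics/w8.png

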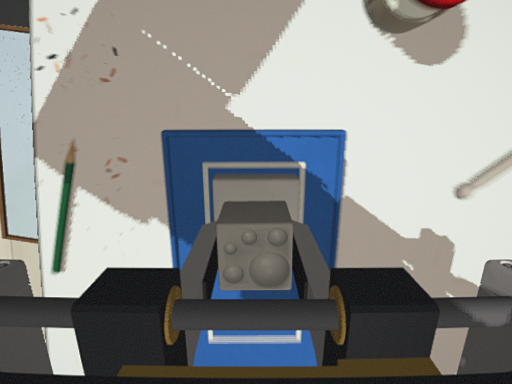

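>>> apply_moves([
  [[0,0,0],[0,0,0],0],
  [[0,0,0],[0,0,0],0],
  [[0,0,0],[0,0,0],0],
  [[0,0,0],[0,0,0],0],
  [[0,0,0],[0,0,0],0],
  [[0,0,0],[0,0,0],0],
  [[0,0,0],[0,0,0],0],
  [[0,0,0],[0,0,0],0],
  [[0,0,0],[0,0,0],0],
  [[0,0,0],[0,0,0],0],
])

```text
time: 11.38
tool_pos: [0.4608, -0.1769, 0.0641]
ee_rot: [3.142, -0.0, 1.719]
wrist_force: [0.0, 0.1, -5.8]
width: 0.0414
```

```bash
python3 - <<'E'
from h import *
im,cal=snap('w9')
print(Rt()[0],robot.get_obs()['wrist_force']);go([.4637,-.1775,.051],np.pi/2+np.radians(8.5))
cv2.imwrite('pics/w9c.png',cv2.resize(im[120:320,150:360],None,fx=3,fy=3,interpolation=cv2.INTER_NEAREST))
E
```

```text
[ 0.46082416 -0.17685825  0.06406137] [ 0.96378441  0.02993944 -6.25329714]
shift cm [-0.11  0.28  1.31] turn [-0. -0. -0.]
```

View pics/w9c.png

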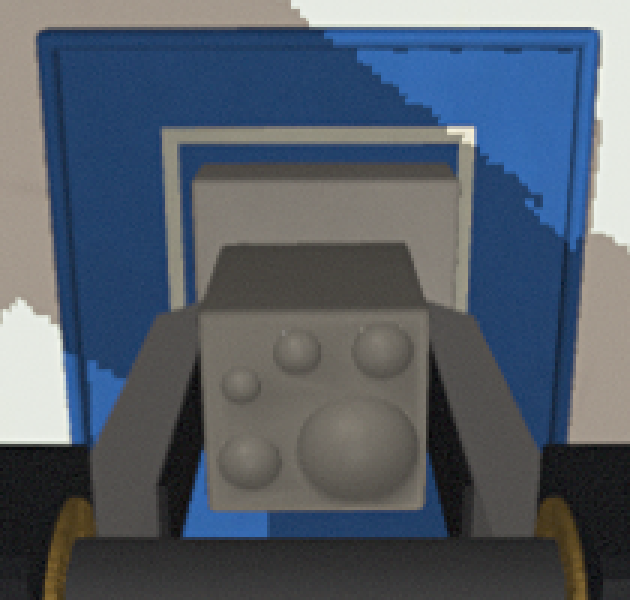

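```bash
python3 - <<'E'
from h import *
im,cal=load('w9')
w=plane(cal,np.array([(192,182),(459,182)])/3+[150,120],.026); d=w[1]-w[0];L=np.hypot(*d[:2]);u=d[:2]/L
print(L,np.degrees(np.arctan2(u[1],u[0])),w.mean(0)[:2]+.032*np.array([u[1],-u[0]]))
E
```

```text
0.0631990974369984 8.42458940942016 [ 0.46476414 -0.17777505]
```

>>> apply_moves([
  [[-0.1,0.4,0.4],[0,0,0],0],
  [[-0.1,0.4,0.8],[0,0,0],0],
  [[-0.1,0.4,1.1],[0,0,0],0],
  [[-0.1,0.4,1.3],[0,0,0],0],
  [[-0.1,0.4,1.4],[0,0,0],0],
  [[-0.1,0.4,1.4],[0,0,0],0],
  [[-0.1,0.4,1.4],[0,0,0],0.7],
  [[-0.1,0.4,1.4],[0,0,0],0.7],
  [[-0.1,0.4,1.4],[0,0,0],0.7],
  [[-0.1,0.4,1.4],[0,0,0],0.7],
])

```text
time: 12.27
tool_pos: [0.4657, -0.1777, 0.051]
ee_rot: [3.14, 0.001, 1.719]
wrist_force: [-0.1, 0.6, -0.3]
width: 0.064
```

>>> apply_moves([
  [[0,0,-1],[0,0,0],0.7],
  [[0,0,-3],[0,0,0],0.7],
  [[0,0,-6],[0,0,0],0.7],
  [[0,0,-9],[0,0,0],0.7],
  [[0,0,-11],[0,0,0],0.7],
  [[0,0,-12],[0,0,0],0.7],
  [[0,0,-12],[0,0,0],0.7],
  [[0,0,-12],[0,0,0],0.7],
  [[0,0,-12],[0,0,0],0.7],
  [[0,0,-12],[0,0,0],0.7],
])

```text
time: 13.1
tool_pos: [0.464, -0.1767, 0.168]
ee_rot: [-3.138, -0.002, 1.719]
wrist_force: [-0.1, 0.0, -0.5]
width: 0.066
```

```bash
python3 - <<'E'
from h import *
im,cal=snap('w10')
print(Rt()[0],robot.get_obs()['wrist_force'])
go([.650,-.117,.06],np.radians(43))
E
```

```text
[ 0.4640437  -0.17682872  0.16811228] [-0.94740589 -0.87151594 -0.60739295]
shift cm [ 3.15 19.31 10.76] turn [-0.004 -0.001  0.968]
```

View pics/w10.png

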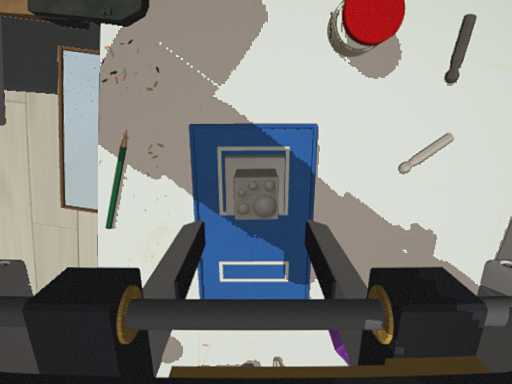

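>>> apply_moves([
  [[0.5,3,0],[0,0,0.12],0.6],
  [[1,6,0],[0,0,0.24],0.6],
  [[1.5,9,1],[0,0,0.36],0.6],
  [[2,12,2],[0,0,0.48],0.6],
  [[2.5,15,3],[0,0,0.6],0.6],
  [[3.1,18,4],[0,0,0.72],0.6],
  [[3.1,19.3,4],[0,0,0.84],0.6],
  [[3.1,19.3,4],[0,0,0.96],0.6],
  [[3.1,19.3,4],[0,0,0.97],0.6],
  [[3.1,19.3,4],[0,0,0.97],0.6],
])

```text
time: 13.98
tool_pos: [0.6507, -0.1179, 0.1286]
ee_rot: [-3.139, 0.001, 0.751]
wrist_force: [0.2, 0.3, 1.0]
width: 0.0565
```

```bash
python3 - <<'E'
from h import *
im,cal=snap('w11'); print(Rt()[0])
cv2.imwrite('pics/w11c.png',cv2.resize(im[60:260,150:360],None,fx=3,fy=3,interpolation=cv2.INTER_NEAREST))
E
```

```text
[ 0.65070246 -0.11815286  0.12915994]
```

View pics/w11c.png

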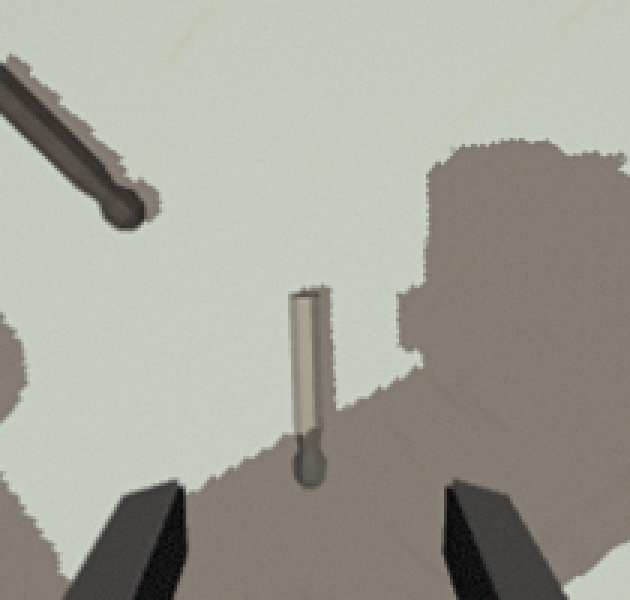

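```bash
python3 - <<'E'
from h import *
im,cal=load('w11')
p=np.array([(304,291),(310,488)])/3+[150,60]; w=plane(cal,p,.006); d=w[1]-w[0]; print(w.round(4),w.mean(0),np.hypot(*d[:2]),np.degrees(np.arctan2(-d[1],-d[0])))
c=w.mean(0)-.006*d/np.linalg.norm(d)
go([c[0],c[1],.0165],np.arctan2(-d[1],-d[0]))
E
```

```text
[[ 0.6737 -0.0914  0.006 ]
 [ 0.6246 -0.1398  0.006 ]] [ 0.64914973 -0.11560935  0.006     ] 0.06897937217272292 44.57659133319557
shift cm [ 0.67 -0.29 11.27] turn [-0.002  0.001 -0.027]
```

>>> apply_moves([
  [[0.7,-0.3,2],[0,0,-0.027],0.6],
  [[0.7,-0.3,5],[0,0,-0.027],0.6],
  [[0.7,-0.3,8],[0,0,-0.027],0.6],
  [[0.7,-0.3,10],[0,0,-0.027],0.6],
  [[0.7,-0.3,10.7],[0,0,-0.027],0.6],
  [[0.7,-0.3,11],[0,0,-0.027],0.6],
  [[0.7,-0.3,11],[0,0,-0.027],0.6],
  [[0.7,-0.3,11],[0,0,-0.027],0.6],
  [[0.7,-0.3,11],[0,0,-0.027],0.6],
  [[0.7,-0.3,11],[0,0,-0.027],0.6],
])

```text
time: 14.87
tool_pos: [0.6556, -0.1115, 0.0223]
ee_rot: [3.139, -0.002, 0.776]
wrist_force: [0.2, 0.5, -0.6]
width: 0.0563
```

```bash
python3 - <<'E'
from h import *
snap('w12')
c=np.array([.64915,-.1156])+.006*np.array([.712,.702])
go([*c,.0165],np.radians(44.6))
E
```

```text
shift cm [-0.14 -0.14  0.54] turn [ 0.002 -0.002 -0.002]
```

View pics/w12.png

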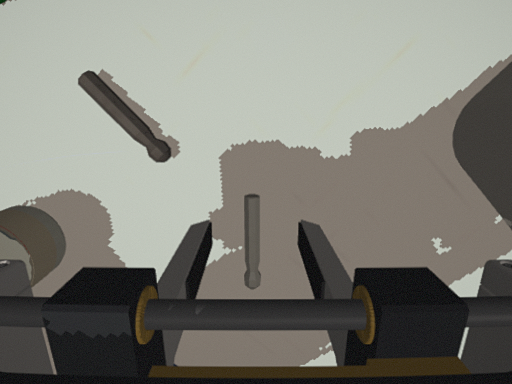

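Centred (punch at columns 245–260 between fingers). Lower, close, lift.

>>> apply_moves([
  [[0,-0.1,0.4],[0,0,0],0.6],
  [[0,-0.1,0.6],[0,0,0],0.6],
  [[0,-0.1,0.6],[0,0,0],0.6],
  [[0,-0.1,0.6],[0,0,0],0],
  [[0,-0.1,0.6],[0,0,0],0],
  [[0,-0.1,0.6],[0,0,0],0],
  [[0,-0.1,0.6],[0,0,0],0],
  [[0,-0.1,0.6],[0,0,0],0],
  [[0,-0.1,0.6],[0,0,0],0],
  [[0,-0.1,0.6],[0,0,0],0],
])

```text
time: 15.75
tool_pos: [0.6539, -0.1105, 0.0144]
ee_rot: [3.141, -0.0, 0.776]
wrist_force: [-0.5, -0.4, 3.0]
width: 0.0131
```

```bash
python3 - <<'E'
from h import *
print(Rt()[0],robot.get_obs()['width'])
c=np.array([.4637,-.1775]); a=np.radians(8.5); R2=np.array([[np.cos(a),-np.sin(a)],[np.sin(a),np.cos(a)]])
t=c+R2@[0.006,-.115]; print(t); go([*t,.09],a)
E
```

```text
[ 0.65385618 -0.1105114   0.01436473] 0.013122729211344887
[ 0.48663218 -0.29034997]
shift cm [-24.53   1.13  -7.57] turn [ 0.    -0.     0.627]
```

>>> apply_moves([
  [[0,0,-2],[0,0,0],0],
  [[0,0,-5],[0,0,0],0],
  [[-2,0,-8],[0,0,0.1],0],
  [[-6,0.3,-9.5],[0,0,0.2],0],
  [[-10,0.5,-9.5],[0,0,0.3],0],
  [[-14,0.7,-9.5],[0,0,0.4],0],
  [[-18,0.9,-9.5],[0,0,0.5],0],
  [[-21.5,1,-9.5],[0,0,0.6],0],
  [[-24,1.1,-9],[0,0,0.627],0],
  [[-24.5,1.1,-8],[0,0,0.627],0],
])

```text
time: 16.58
tool_pos: [0.4841, -0.2933, 0.0946]
ee_rot: [3.139, 0.0, 0.143]
wrist_force: [-0.2, -0.4, -0.6]
width: 0.0103
```

>>> apply_moves([
  [[0,0,1],[0,0,0],0],
  [[0,0,2.5],[0,0,0],0],
  [[0,0,3],[0,0,0],0],
  [[0,0,3],[0,0,0],0],
  [[0,0,3],[0,0,0],0],
  [[0,0,3],[0,0,0],0],
  [[0,0,3],[0,0,0],0],
  [[0,0,3],[0,0,0],0],
  [[0,0,3],[0,0,0],0],
  [[0,0,3],[0,0,0],0],
])

```text
time: 17.42
tool_pos: [0.4867, -0.29, 0.0646]
ee_rot: [3.141, -0.001, 0.149]
wrist_force: [-0.5, 0.1, 0.4]
width: 0.0099
```

```bash
python3 - <<'E'
from h import *
snap('w13');print(Rt()[0],robot.get_obs()['width'])
go([.4866,-.2903,.0215],np.radians(8.5))
E
```

```text
[ 0.48661956 -0.28996589  0.0644448 ] 0.010639000564278973
shift cm [-0.01  0.03  4.29] turn [ 0. -0.  0.]
```

View pics/w13.png

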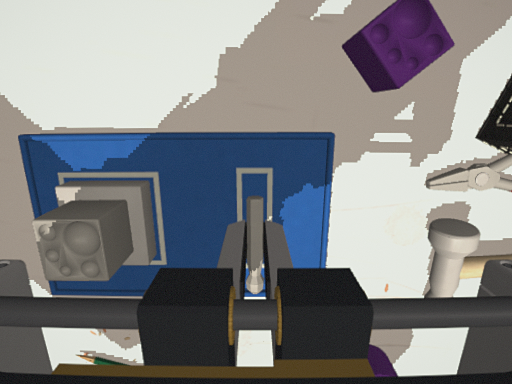

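>>> apply_moves([
  [[0,0,1.5],[0,0,0],0],
  [[0,0,3],[0,0,0],0],
  [[0,0,3.8],[0,0,0],0],
  [[0,0,4.2],[0,0,0],0],
  [[0,0,4.3],[0,0,0],0],
  [[0,0,4.3],[0,0,0],0],
  [[0,0,4.3],[0,0,0],0],
  [[0,0,4.3],[0,0,0],0.3],
  [[0,0,4.3],[0,0,0],0.3],
  [[0,0,4.3],[0,0,0],0.4],
])

```text
time: 18.3
tool_pos: [0.4867, -0.29, 0.0212]
ee_rot: [3.141, -0.001, 0.149]
wrist_force: [-0.1, 0.3, -0.4]
width: 0.0266
```

>>> apply_moves([
  [[0,0,0],[0,0,0],0.4],
  [[0,0,-1],[0,0,0],0.4],
  [[0,0,-3],[0,0,0],0.4],
  [[0,0,-6],[0,0,0],0.4],
  [[0,0,-9],[0,0,0],0.4],
  [[0,0,-12],[0,0,0],0.5],
  [[0,0,-12],[0,0,0],0.5],
  [[0,0,-12],[0,0,0],0.5],
  [[0,0,-12],[0,0,0],0.5],
  [[0,0,-12],[0,0,0],0.5],
])

```text
time: 19.13
tool_pos: [0.4856, -0.2892, 0.1392]
ee_rot: [-3.139, 0.002, 0.149]
wrist_force: [-0.3, -1.3, -0.0]
width: 0.0472
```

```bash
python3 - <<'E'
from h import *
im,cal=snap('w14');print(Rt()[0])
cv2.imwrite('pics/w14c.png',cv2.resize(im[90:290,110:330],None,fx=3,fy=3,interpolation=cv2.INTER_NEAREST))
go([.538,-.004,.14],np.radians(100))
E
```

```text
[ 0.48550093 -0.28917525  0.13898266]
shift cm [  9.42 -27.42  -0.05] turn [-0.     0.004  1.545]
```

View pics/w14c.png

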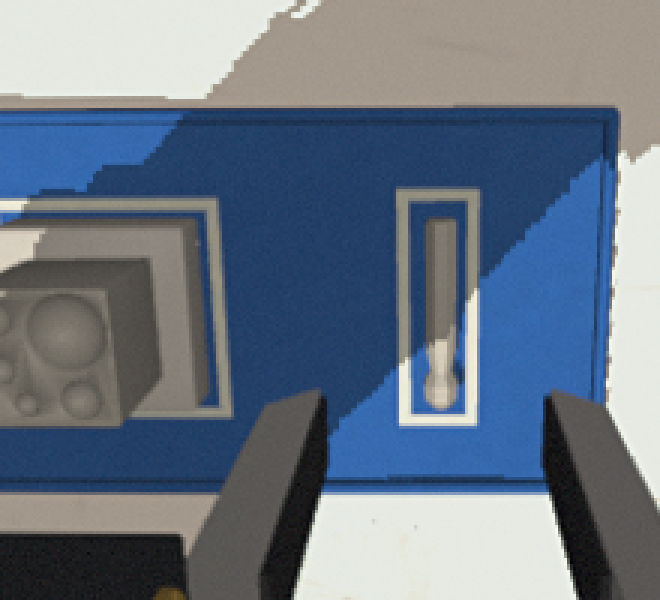

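```bash
python3 - <<'E'
from h import *
t,R=Rt()
for p in ([.538,-.004,.2],): print(R.inv().apply(np.array(p)-t)*100, 1.5-R.as_euler('xyz')[2])
E
```

```text
[  9.40197366 -27.44183329  -6.0490153 ] 1.3512417405190043
```

>>> apply_moves([
  [[1,-3,-3],[0,0,-0.12],1],
  [[2,-6,-6],[0,0,-0.24],1],
  [[3,-9,-6],[0,0,-0.36],1],
  [[4,-12,-6],[0,0,-0.48],1],
  [[5,-15,-6],[0,0,-0.6],1],
  [[6,-18,-6],[0,0,-0.72],1],
  [[7,-21,-6],[0,0,-0.84],1],
  [[8,-24,-6],[0,0,-0.96],1],
  [[9,-26.5,-6],[0,0,-1.08],1],
  [[9.4,-27.4,-6],[0,0,-1.2],1],
])

```text
time: 20.02
tool_pos: [0.5383, -0.0014, 0.1992]
ee_rot: [-3.138, -0.001, 1.358]
wrist_force: [-0.2, -0.1, 0.5]
width: 0.0937
```

>>> apply_moves([
  [[0,0,0],[0,0,-0.1],1],
  [[0,0,0],[0,0,-0.15],1],
  [[0,0,0],[0,0,-0.15],1],
  [[0,0,0],[0,0,-0.15],1],
  [[0,0,0],[0,0,-0.15],1],
  [[0,0,0],[0,0,-0.15],1],
  [[0,0,0],[0,0,-0.15],1],
  [[0,0,0],[0,0,-0.15],1],
  [[0,0,0],[0,0,-0.15],1],
  [[0,0,0],[0,0,-0.15],1],
])

```text
time: 20.85
tool_pos: [0.5388, -0.0051, 0.2012]
ee_rot: [3.141, -0.0, 1.498]
wrist_force: [0.1, 0.6, 0.2]
width: 0.0938
```

```bash
python3 - <<'E'
from h import *
im,cal=snap('w15');print(Rt()[0])
hsv=cv2.cvtColor(im,cv2.COLOR_BGR2HSV).astype(int)
m=((hsv[:,:,0]<5)|(hsv[:,:,0]>172))&(hsv[:,:,1]>150)
for i,b,s in comps(m,300): print(s,*rect(cal,b,.064))
E
```

```text
[ 0.5388402  -0.00506423  0.20119577]
[ 232  162   46   46 1686] [539.7  -2.4] [49.1 47.9] 85.8
```

View pics/w15.png

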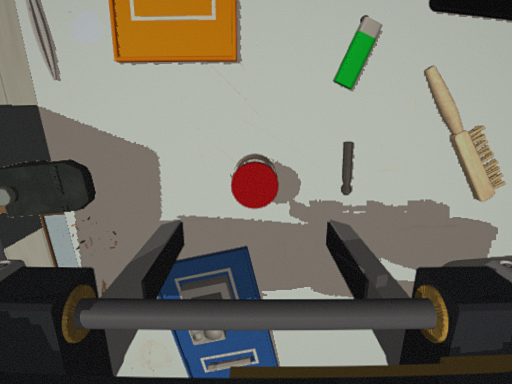

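>>> apply_moves([
  [[0.2,0.1,3],[0,0,0],1],
  [[0.2,0.1,7],[0,0,0],1],
  [[0.2,0.1,11],[0,0,0],1],
  [[0.2,0.1,14],[0,0,0],1],
  [[0.2,0.1,16],[0,0,0],1],
  [[0.2,0.1,17],[0,0,0],1],
  [[0.2,0.1,17.2],[0,0,0],1],
  [[0.2,0.1,17.2],[0,0,0],1],
  [[0.2,0.1,17.2],[0,0,0],1],
  [[0.2,0.1,17.2],[0,0,0],1],
])

```text
time: 21.73
tool_pos: [0.5417, -0.0032, 0.0314]
ee_rot: [3.137, 0.0, 1.499]
wrist_force: [-0.2, -0.5, 0.6]
width: 0.0941
```

>>> apply_moves([
  [[0,0,0],[0,0,0],0],
  [[0,0,0],[0,0,0],0],
  [[0,0,0],[0,0,0],0],
  [[0,0,0],[0,0,0],0],
  [[0,0,0],[0,0,0],0],
  [[0,0,0],[0,0,0],0],
  [[0,0,0],[0,0,0],0],
  [[0,0,-1],[0,0,0],0],
  [[0,0,-3],[0,0,0],0],
  [[0,0,-6],[0,0,0],0],
])

```text
time: 22.57
tool_pos: [0.5375, -0.0028, 0.0869]
ee_rot: [-3.134, -0.0, 1.499]
wrist_force: [0.2, -0.1, -0.4]
width: 0.0505
```

```bash
python3 - <<'E'
from h import *
im,cal=snap('w16');print(Rt()[0],robot.get_obs()['width'])
a=np.radians(-4); R2=np.array([[np.cos(a),-np.sin(a)],[np.sin(a),np.cos(a)]])
t=np.array([.467,.251])+R2@[0,.055]; print(t); go([t[0],t[1]-.06,.10],1.5)
E
```

```text
[ 0.54272354 -0.00328329  0.09603102] 0.050664153511211056
[0.47083661 0.30586602]
shift cm [24.33 -8.96 -0.47] turn [ 0.008  0.    -0.001]
```

View pics/w16.png

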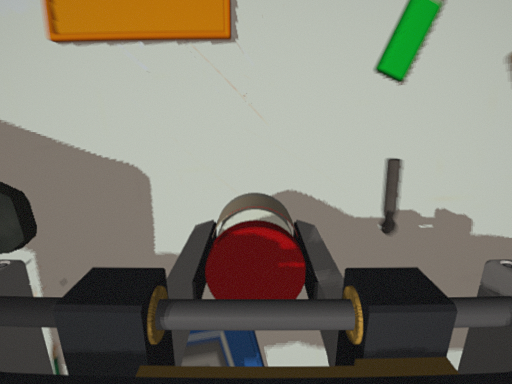

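>>> apply_moves([
  [[3,-1.1,-0.5],[0,0,0],0],
  [[6,-2.2,-1],[0,0,0],0],
  [[9,-3.3,-1],[0,0,0],0],
  [[12,-4.4,-1],[0,0,0],0],
  [[15,-5.6,-1],[0,0,0],0],
  [[18,-6.8,-1],[0,0,0],0],
  [[21,-8,-1],[0,0,0],0],
  [[23,-8.6,-1],[0,0,0],0],
  [[24.3,-9,-1],[0,0,0],0],
  [[24.3,-9,-1],[0,0,0],0],
])

```text
time: 23.45
tool_pos: [0.467, 0.2484, 0.0996]
ee_rot: [3.141, -0.002, 1.503]
wrist_force: [0.5, -0.5, -0.8]
width: 0.0503
```

>>> apply_moves([
  [[0,0,0],[0,0,0],0],
  [[0,0,0],[0,0,0],0],
  [[0,0,0],[0,0,0],0],
  [[0,0,0],[0,0,0],0],
  [[0,0,0],[0,0,0],0],
  [[0,0,0],[0,0,0],0],
  [[0,0,0],[0,0,0],0],
  [[0,0,0],[0,0,0],0],
  [[0,0,0],[0,0,0],0],
  [[0,0,0],[0,0,0],0],
])

```text
time: 24.28
tool_pos: [0.4677, 0.2458, 0.0992]
ee_rot: [3.142, -0.0, 1.499]
wrist_force: [0.1, 0.4, -0.4]
width: 0.0503
```

```bash
python3 - <<'E'
from h import *
im,cal=snap('w17');print(Rt()[0],robot.get_obs()['width'],robot.get_obs()['wrist_force'])
E
```

```text
[0.46768225 0.24578671 0.09914006] 0.050511834035741686 [-0.05676596  0.54366463 -1.56181392]
```

View pics/w17.png

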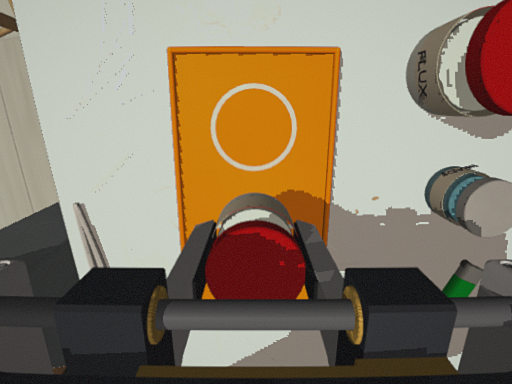

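```bash
python3 - <<'E'
from h import *
im,cal=load('w17'); hsv=cv2.cvtColor(im,cv2.COLOR_BGR2HSV).astype(int)
m=(hsv[:,:,1]<120)&(hsv[:,:,2]>130); m2=np.zeros_like(m); m2[75:178,200:305]=m[75:178,200:305]
cs=max(comps(m2,100),key=lambda c:c[2][4]); cc,_=cv2.findContours(cs[1].astype(np.uint8),cv2.RETR_EXTERNAL,cv2.CHAIN_APPROX_NONE)
w=plane(cal,max(cc,key=len)[:,0].astype(float),.006)[:,:2]; (c,s,_)=cv2.fitEllipse((w*1000).astype(np.float32)); print('ring',c,s)
# tray corners
w=plane(cal,[(168,48),(340,48),(339,100)],.010); d=w[1]-w[0]; print(w.round(4),np.hypot(*d[:2]),np.degrees(np.arctan2(d[1],d[0])))
red=((hsv[:,:,0]<5)|(hsv[:,:,0]>172))&(hsv[:,:,1]>150)
for i,b,s in comps(red,500):
    if s[0]<300: print('lid',s,*rect(cal,b,.099+.035))
go([c[0]/1000,c[1]/1000,.037],1.5)
E
```

```text
ring (471.94921875, 309.91912841796875) (73.28153228759766, 73.58496856689453)
[[0.4087 0.3781 0.01  ]
 [0.5458 0.3681 0.01  ]
 [0.5448 0.328  0.01  ]] 0.1374435926104055 -4.172073152540311
lid [ 204  221  102   79 6579] [468.9 252.6] [42.8 50.6] 85.9
shift cm [ 6.43 -0.04  6.21] turn [ 0.    -0.    -0.001]
```

>>> apply_moves([
  [[3,0,0],[0,0,0],0],
  [[5.5,0,0.5],[0,0,0],0],
  [[6.2,0,1.5],[0,0,0],0],
  [[6.2,0,3.5],[0,0,0],0],
  [[6.2,0,5],[0,0,0],0],
  [[6.2,0,5.5],[0,0,0],0],
  [[6.2,0,5.7],[0,0,0],0],
  [[6.2,0,5.7],[0,0,0],0],
  [[6.2,0,5.7],[0,0,0],0],
  [[6.2,0,5.7],[0,0,0],0],
])

```text
time: 25.17
tool_pos: [0.473, 0.3078, 0.0435]
ee_rot: [3.139, -0.001, 1.499]
wrist_force: [0.3, 0.5, 0.0]
width: 0.0507
```

```bash
python3 - <<'E'
from h import *
im,cal=snap('w18');print(Rt()[0],robot.get_obs()['width'],robot.get_obs()['wrist_force'])
E
```

```text
[0.47297484 0.30786977 0.04349395] 0.05050764856702218 [-0.66356816  0.24336049 -0.69776764]
```

View pics/w18.png

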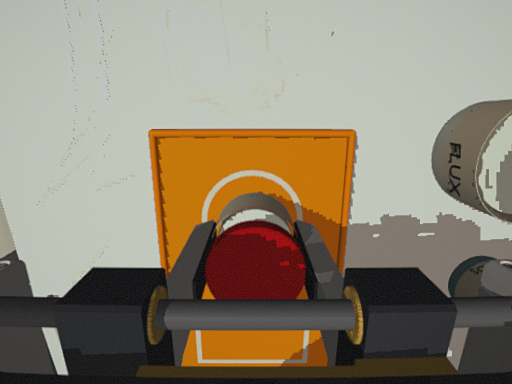

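Well aligned in the ring. Lower the last bit, release, retreat.

>>> apply_moves([
  [[0,0,0.3],[0,0,0],0],
  [[0,0,0.6],[0,0,0],0],
  [[0,0,0.75],[0,0,0],0],
  [[0,0,0.75],[0,0,0],0],
  [[0,0,0.75],[0,0,0],0],
  [[0,0,0.75],[0,0,0],0],
  [[0,0,0.75],[0,0,0],0.7],
  [[0,0,0.75],[0,0,0],0.8],
  [[0,0,0.75],[0,0,0],0.85],
  [[0,0,0.75],[0,0,0],0.85],
])

```text
time: 26.05
tool_pos: [0.4721, 0.3077, 0.0344]
ee_rot: [-3.141, -0.0, 1.499]
wrist_force: [-0.1, -0.3, -0.6]
width: 0.0735
```

>>> apply_moves([
  [[0,0,0],[0,0,0],0.85],
  [[0,0,-2],[0,0,0],0.85],
  [[0,0,-5],[0,0,0],0.85],
  [[0,0,-9],[0,0,0],0.85],
  [[0,0,-13],[0,0,0],0.85],
  [[0,0,-16],[0,0,0],0.85],
  [[0,0,-16],[0,0,0],0.85],
  [[0,0,-16],[0,0,0],0.85],
  [[0,0,-16],[0,0,0],0.85],
  [[0,0,-16],[0,0,0],0.85],
])

```text
time: 26.88
tool_pos: [0.4712, 0.3071, 0.1923]
ee_rot: [-3.138, 0.002, 1.499]
wrist_force: [0.2, -0.0, -0.8]
width: 0.0801
```

```bash
python3 - <<'E'
from h import *
im,cal=snap('w19');t,R=Rt();print(t)
hsv=cv2.cvtColor(im,cv2.COLOR_BGR2HSV).astype(int)
red=((hsv[:,:,0]<5)|(hsv[:,:,0]>172))&(hsv[:,:,1]>150)
for i,b,s in comps(red,500): print('lid',s,*rect(cal,b,.070))
print(R.inv().apply(np.array([.664,.123,.15])-t)*100,R.as_euler('xyz'))
E
```

```text
[0.47112873 0.307118   0.19210133]
lid [ 391  104   81   76 4840] [647.6 343.7] [73.2 80.3] 86.6
lid [ 232  166   49   48 1851] [473. 308.] [49.2 48.7] 85.9
[-16.96631024  20.57848107   4.1693294 ] [-3.13773132e+00  2.27598297e-03  1.49876292e+00]
```

View pics/w19.png

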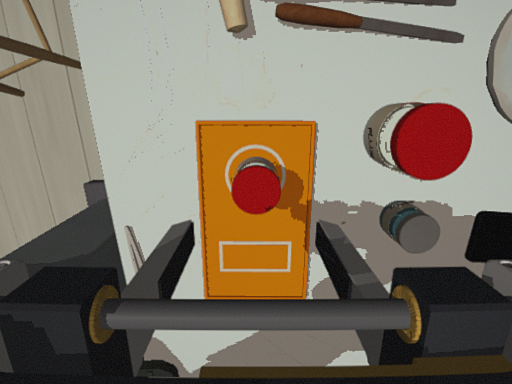

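>>> apply_moves([
  [[-3,3.5,0],[0,0,0.1],0.7],
  [[-5.5,7,0],[0,0,0.2],0.7],
  [[-8,10,1],[0,0,0.3],0.7],
  [[-11,13.5,2],[0,0,0.4],0.7],
  [[-13.5,16.5,3],[0,0,0.417],0.7],
  [[-16,19.5,4],[0,0,0.417],0.7],
  [[-17,20.6,4],[0,0,0.417],0.7],
  [[-17,20.6,4],[0,0,0.417],0.7],
  [[-17,20.6,4],[0,0,0.417],0.7],
  [[-17,20.6,4],[0,0,0.417],0.7],
])

```text
time: 27.77
tool_pos: [0.6645, 0.1239, 0.1534]
ee_rot: [-3.139, 0.001, 1.082]
wrist_force: [0.2, 0.9, -0.0]
width: 0.0658
```

```bash
python3 - <<'E'
from h import *
im,cal=snap('w20'); print(Rt()[0])
cv2.imwrite('pics/w20c.png',cv2.resize(im[60:260,150:360],None,fx=3,fy=3,interpolation=cv2.INTER_NEAREST))
E
```

```text
[0.6644694  0.12438641 0.15420513]
```

View pics/w20c.png

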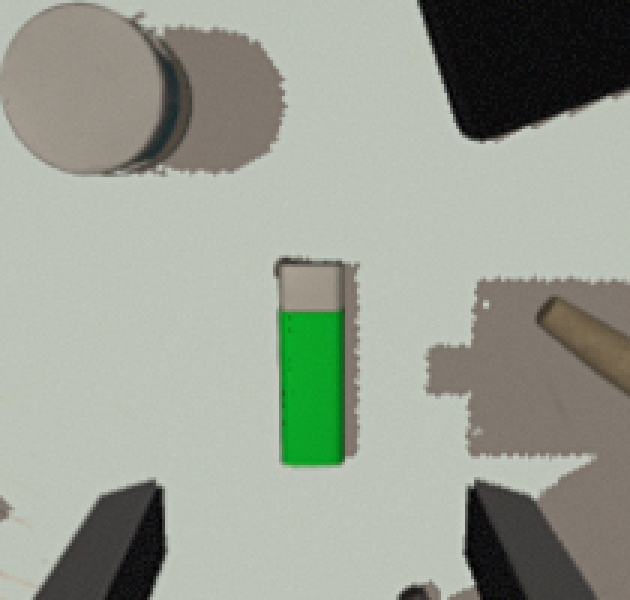

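```bash
python3 - <<'E'
from h import *
im,cal=load('w20')
p=np.array([(311,263),(313,464)])/3+[150,60]; w=plane(cal,p,.012); d=w[0]-w[1]; c=w.mean(0); print(w.round(4),c,np.hypot(*d[:2]),np.degrees(np.arctan2(d[1],d[0])))
go([c[0],c[1],.0165],np.arctan2(d[1],d[0]))
E
```

```text
[[0.6832 0.1613 0.012 ]
 [0.6491 0.0959 0.012 ]] [0.66614273 0.12855794 0.012     ] 0.07375596030259678 62.4810566940884
shift cm [ 0.45 -0.03 13.77] turn [-0.001  0.    -0.007]
```

>>> apply_moves([
  [[0.4,0,3],[0,0,-0.007],0.7],
  [[0.4,0,6.5],[0,0,-0.007],0.7],
  [[0.4,0,9.5],[0,0,-0.007],0.7],
  [[0.4,0,12],[0,0,-0.007],0.7],
  [[0.4,0,13],[0,0,-0.007],0.7],
  [[0.4,0,13.3],[0,0,-0.007],0.7],
  [[0.4,0,13.3],[0,0,-0.007],0.7],
  [[0.4,0,13.3],[0,0,-0.007],0.7],
  [[0.4,0,13.3],[0,0,-0.007],0.7],
  [[0.4,0,13.3],[0,0,-0.007],0.7],
])

```text
time: 28.65
tool_pos: [0.6688, 0.127, 0.0243]
ee_rot: [3.138, -0.002, 1.089]
wrist_force: [-0.1, -0.7, -0.9]
width: 0.0659
```

```bash
python3 - <<'E'
from h import *
snap('w21'); print(Rt()[0]); go([.666,.1275,.0165],np.radians(62.4))
E
```

```text
[0.66844342 0.12694214 0.02379536]
shift cm [-0.07 -0.24  0.73] turn [ 0.003 -0.002 -0.   ]
```

View pics/w21.png

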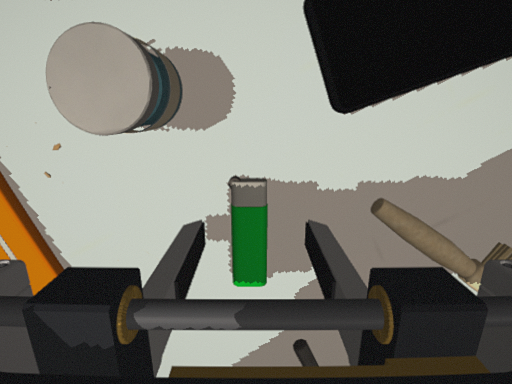

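>>> apply_moves([
  [[0,-0.2,0.4],[0,0,0],0.7],
  [[0,-0.2,0.7],[0,0,0],0.7],
  [[0,-0.2,0.7],[0,0,0],0.7],
  [[0,-0.2,0.7],[0,0,0],0],
  [[0,-0.2,0.7],[0,0,0],0],
  [[0,-0.2,0.7],[0,0,0],0],
  [[0,-0.2,0.7],[0,0,0],0],
  [[0,-0.2,0.7],[0,0,0],0],
  [[0,-0.2,0.7],[0,0,0],0],
  [[0,-0.2,0.7],[0,0,0],0],
])

```text
time: 29.53
tool_pos: [0.6655, 0.1277, 0.0146]
ee_rot: [-3.141, -0.0, 1.089]
wrist_force: [-0.0, -0.9, -0.0]
width: 0.0235
```

```bash
python3 - <<'E'
from h import *
print(Rt()[0],robot.get_obs()['width'])
c=np.array([.4722,.3088]); a=np.radians(-4.2); R2=np.array([[np.cos(a),-np.sin(a)],[np.sin(a),np.cos(a)]])
t=c+R2@[0,-.11]; print(t); go([*t,.09],a)
E
```

```text
[0.66545392 0.1277298  0.01460071] 0.02346823883341664
[0.4641438  0.19909541]
shift cm [ -3.01 -21.15  -7.54] turn [-0.     0.     1.162]
```

>>> apply_moves([
  [[0,0,-2],[0,0,0],0],
  [[0,0,-5],[0,0,0],0],
  [[0,-1,-8.5],[0,0,0.1],0],
  [[-0.5,-4,-9.5],[0,0,0.22],0],
  [[-1,-8,-9.5],[0,0,0.34],0],
  [[-1.5,-12,-9.5],[0,0,0.46],0],
  [[-2,-16,-9.5],[0,0,0.58],0],
  [[-2.6,-19,-9.5],[0,0,0.7],0],
  [[-3,-21.1,-9.5],[0,0,0.82],0],
  [[-3,-21.1,-9.5],[0,0,0.94],0],
])

```text
time: 30.37
tool_pos: [0.4606, 0.2002, 0.1097]
ee_rot: [-3.141, 0.002, 0.146]
wrist_force: [0.5, 0.3, 0.4]
width: 0.0236
```

>>> apply_moves([
  [[0,0,0],[0,0,0.12],0],
  [[0,0,1],[0,0,0.22],0],
  [[0,0,3],[0,0,0.22],0],
  [[0,0,4.5],[0,0,0.22],0],
  [[0,0,4.5],[0,0,0.22],0],
  [[0,0,4.5],[0,0,0.22],0],
  [[0,0,4.5],[0,0,0.22],0],
  [[0,0,4.5],[0,0,0.22],0],
  [[0,0,4.5],[0,0,0.22],0],
  [[0,0,4.5],[0,0,0.22],0],
])

```text
time: 31.2
tool_pos: [0.4653, 0.1991, 0.0656]
ee_rot: [-3.141, -0.002, -0.071]
wrist_force: [-0.1, -1.1, 0.6]
width: 0.0234
```

```bash
python3 - <<'E'
from h import *
snap('w22'); print(Rt()[0]); go([.4641,.1991,.0215],np.radians(-4.2))
E
```

```text
[0.46511649 0.1990752  0.06545003]
shift cm [-0.11  0.01  4.39] turn [-0.001 -0.001  0.002]
```

View pics/w22.png

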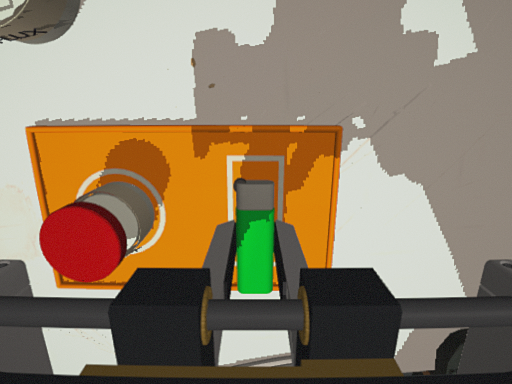

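>>> apply_moves([
  [[-0.1,0,1.5],[0,0,0],0],
  [[-0.1,0,3],[0,0,0],0],
  [[-0.1,0,3.9],[0,0,0],0],
  [[-0.1,0,4.3],[0,0,0],0],
  [[-0.1,0,4.4],[0,0,0],0],
  [[-0.1,0,4.4],[0,0,0],0],
  [[-0.1,0,4.4],[0,0,0],0],
  [[-0.1,0,4.4],[0,0,0],0.4],
  [[-0.1,0,4.4],[0,0,0],0.5],
  [[-0.1,0,4.4],[0,0,0],0.5],
])

```text
time: 32.08
tool_pos: [0.4639, 0.1991, 0.021]
ee_rot: [-3.141, -0.001, -0.071]
wrist_force: [-0.8, 0.0, -0.0]
width: 0.0405
```

>>> apply_moves([
  [[0,0,0],[0,0,0],0.5],
  [[0,0,-1],[0,0,0],0.5],
  [[0,0,-3],[0,0,0],0.5],
  [[0,0,-6],[0,0,0],0.5],
  [[0,0,-9],[0,0,0],0.5],
  [[0,0,-13],[0,0,0],0.5],
  [[0,0,-17],[0,0,0],0.5],
  [[0,0,-18],[0,0,0],0.5],
  [[0,0,-18],[0,0,0],0.5],
  [[0,0,-18],[0,0,0],0.5],
])

```text
time: 32.92
tool_pos: [0.4637, 0.199, 0.2011]
ee_rot: [-3.141, -0.001, -0.071]
wrist_force: [0.5, -0.3, -0.5]
width: 0.0467
```

```bash
python3 - <<'E'
from h import *
im,cal=snap('w23'); print(Rt()[0]); snap('s23','scene'); im,_=snap('t23','top')
cv2.imwrite('pics/t23c.png',cv2.resize(im[90:265,85:390],None,fx=2.6,fy=2.6,interpolation=cv2.INTER_CUBIC))
E
```

```text
[0.46283826 0.19876155 0.1992144 ]
```

View pics/w23.png

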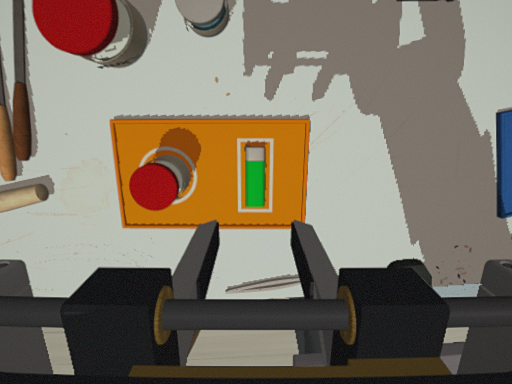

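View pics/s23.png

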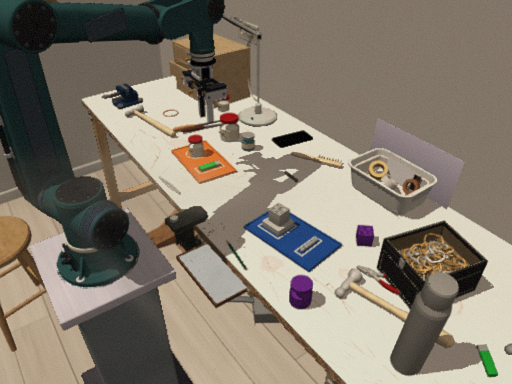

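View pics/t23c.png

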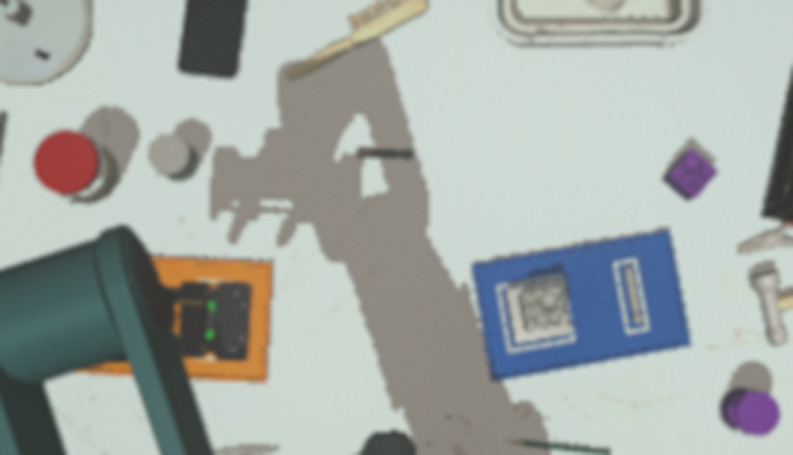

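```bash
python3 - <<'E'
from h import *
im,cal=load('w10')
cv2.imwrite('pics/w10c.png',cv2.resize(im[110:300,180:330],None,fx=3.1,fy=3.1,interpolation=cv2.INTER_NEAREST))
im,cal=load('w23'); hsv=cv2.cvtColor(im,cv2.COLOR_BGR2HSV).astype(int)
w=plane(cal,[(255.5,147),(255.5,208)],.019)
c=np.array([.4722,.3088]); a=np.radians(-4.2); R2=np.array([[np.cos(a),-np.sin(a)],[np.sin(a),np.cos(a)]])
d=w[0]-w[1]
print('lighter in tray',R2.T@(w.mean(0)[:2]-c)+[0,.055],np.hypot(*d[:2]),np.degrees(np.arctan2(d[1],d[0])))
E
```

```text
lighter in tray [-0.00079343 -0.05477724] 0.07549964543942987 -4.079552569358069
```

View pics/w10c.png

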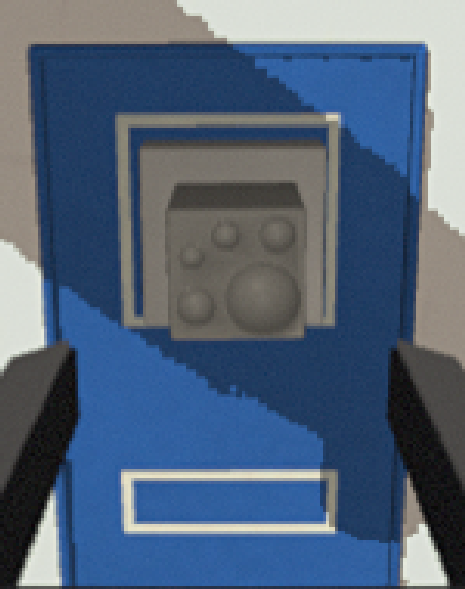

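```bash
python3 - <<'E'
from h import *
im,cal=load('w10'); f=lambda q,z:plane(cal,np.array(q)/3.1+[180,110],z)
d=f([(167,209),(305,209),(304,338),(170,338)],.068); s=f([(140,148),(327,148)],.026)
u=s[1]-s[0];u=u[:2]/np.hypot(*u[:2]); sc=s.mean(0)[:2]+.032*np.array([u[1],-u[0]])
e=d.mean(0)[:2]-sc; print('steel',sc,np.hypot(*(s[1]-s[0])[:2]),'doming off along',e@u,e@np.array([-u[1],u[0]]),np.hypot(*(d[1]-d[0])[:2]))
im,cal=load('w14'); p=np.array([(443,218),(440,410)])/3+[110,90]; w=plane(cal,p,.012)
a=np.radians(8.5); R2=np.array([[np.cos(a),-np.sin(a)],[np.sin(a),np.cos(a)]])
print('punch',R2.T@(w.mean(0)[:2]-[.4637,-.1775])+[0,.055])
print(robot.get_obs()['wrist_force']); job.close_job()
E
```

```text
steel [ 0.46541343 -0.17739517] 0.0633587147355277 doming off along 0.0009439188590258088 -0.00028545099090498174 0.04107595847609694
punch [-0.00138191 -0.05997946]
[ 0.2398865  -0.35338423  0.01781669]
the job is handed in; nothing more can be done
```

I made up both kits and handed the job in at about 33 s of the 128 s allowed. No verdict is reported on hand-in.

The last image measurements all sit well inside the limits:

| Piece | Measured position | Limit |
|---|---|---|
| Steel block | about 2 mm from the outline centre, square to the tray (8.4° against the tray's 8.5°) | 12 mm, 0.2 rad |
| Doming block | within 1 mm of the steel block's centre | 12 mm |
| Bright punch | tray (-1, -60) mm, along the outline | 15 mm, 0.3 rad |
| Red-lidded jar | about 1.5 mm from the ring centre | 13 mm |
| Lighter | tray (-1, -55) mm, about 0.1° off the tray axis | 14 mm, 0.25 rad |

- **Left alone:** in the final top view, the grey-lidded jar, the dark punch and the purple look-alikes appear unmoved. I checked those by eye rather than measuring them.
- **Disagreement:** the jar read 50.5 mm across in the grip, against the 53 mm given. It held and stands upright in the ring.
- **At hand-in:** the gripper was open and clear above the orange tray, with the wrist force near zero.

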